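# Two tin towers for the deli counter

## Robot

A 6-joint arm with a two-finger parallel gripper is mounted at the origin on the work surface. World frame = base frame: x ahead of the robot, y to its left, z up, the work surface at z = 0. Lengths are in m, angles in degrees, forces in N, time in s.
With the tool pointing down it reaches from about 0.35 to 0.775 m from the base axis. Payload 5.5 kg.
Tool frame: the origin (TCP) lies between the finger pads; the fingertips stand 14 mm ahead of it and the grasp point (between the pads) lies 5 mm behind it; z points along the fingers, y is the direction in which the jaws open and shut (so a half turn about z gives the same grasp; the last joint's range is limited). The gripper opens to 85 mm and grips with 20 to 120 N. Pads are 22 mm wide; open, the fingers measure 114 mm over their backs; the gripper's body (76 mm by 85 mm) begins 54 mm behind the grasp point. The pads swing forward as they close: fully open they stand 13 mm farther back than shut.
Start: joints at [57.72, 17.945, 2.641, 74.691, 0, 82.002], TCP at [0.236, 0.524, 0.245] pointing down, gripper open.
Joint ranges: [-158.12, 158.12], [-49.38, 96.58], [-58.88, 72.47], [-126.05, 133.96], [-84.25, 85.87], [-180, 180]. Speed limits (degrees/s): [147.25, 147.25, 180, 180, 180, 180].

## Interface

Orientations are given as [roll, pitch, yaw] about the fixed x, y, z axes, in that order (R = Rz(yaw) Ry(pitch) Rx(roll)).
In Python, from workcell import manip, optics gives the robot as it stands.
- The arm moves only by the tool send_rows, never from a script. Its argument "steps" is a list of rows, each an object of numbers: "x", "y", "z": the shift along the tool's x, y, z in mm; "roll": the turn about the tool's z in rad; "gripper": the finger opening in mm, from 0 to 85.4. In form: [{"x": .., "y": .., "z": .., "roll": .., "gripper": ..}, ...]. A call has 1 to 8 rows; each row shifts and turns the pose as measured when the row begins, along the tool's axes as they then stand; what a row does not reach is not made up. A row lasts 1/10 s, in which the tool goes at most 50 mm and 8.59 degrees, less where a joint would pass 70% of its speed; a pose out of reach is approached as far as the arm can. A call is refused whole if a number of a shift passes 50 or a number of a turn 0.15, either way. A call with a gripper value outside its range is refused whole. The fingers move at their own pace and stop on an object; "squeeze" is the grip in N (left out, the last holds). Time passes only in rows, so rows that do not move let the fingers close. It gives the time, the measured TCP pose, the force and the opening at its end, in the units of the state.
- manip.observe(): the state, without advancing time (a new reading comes with each control period).
- optics.snapshot(name): name is "scene" or "side" or "wrist"; returns a dict with "color" (480x640x3 uint8, blue, green, red), "camera_matrix" (3x3 intrinsics, pixels), "k1" (the pictures are not rectified: a ray, as slopes to the right and down, at radius r is drawn at 1 + k1 r^2 times it, then the intrinsics apply), "cam_to_world" (4x4, takes a point from camera to world coordinates); the wrist camera has in their place "mount" (4x4, takes a point from camera to tool coordinates, whose origin is the TCP and whose axes are the flange's). Camera axes: x right, y up, looking along -z (the intrinsics and any distortion apply to the point x, -y, -z); pixel columns grow to the right and rows downward; lengths in m; the calibration is good to about 2 mm. A picture is of the moment at which its call begins: read the wrist's pose just before it. There is no depth.
- manip.hand_in(): hands the job in, once; it reports no verdict.
The state is a dict: "time": time; "q": joint angles; "qd": joint speeds; "effort": joint torques, N m; "position": TCP position; "orientation": TCP orientation; "contact_force": force on the tool from outside, world axes, zero at the start; "ft_torque": the same for the moment, N m; "gripper_width": finger opening in m.
Only numpy, scipy, OpenCV 4.12 (cv2) and the standard library are available. Lean on these libraries where they do the work, as an engineer would, in place of code of your own. Each camera call takes 0.05 s, during which the arm holds its last target. There are 200 camera calls.

## Task

Set up the counter display of potted-meat tins: on the round wooden board stack the three round tins, the widest at the bottom, the middle one on it and the narrowest on top; on the square wooden board stack the two square tins, the wider below and the narrower on top, with their sides parallel to the board's. Centre the bottom tins on their boards and each further tin on the one below, upright, and leave the glass jar and the pepper mill standing where they are.

Things in the scene. Friction and masses are not known exactly. Their poses are not given: they have to be found in the camera images.
- round_board: Low round wooden display board, fixed: diameter 100 mm, 18 mm thick, flat top. Origin: centre of its underside, on the counter; z up.
- square_board: Low square wooden display board, fixed: 96 x 96 mm, 18 mm thick, flat top. x and y are square to its sides. Origin: centre of its underside, on the counter; z up.
- round_large: Widest closed round steel tin with a paper band, standing upright loose on the counter: diameter 64 mm, height 38 mm, about 150 g. Origin: centre of its underside; z up.
- round_medium: Middle closed round steel tin with a paper band, standing upright loose on the counter: diameter 52 mm, height 44 mm, about 110 g. Origin: centre of its underside; z up.
- round_small: Narrowest closed round steel tin with a paper band, standing upright loose on the counter: diameter 40 mm, height 34 mm, about 60 g. Origin: centre of its underside; z up.
- square_large: Wider closed square steel tin with a paper band, standing upright loose on the counter: 60 x 60 mm, height 45 mm, about 180 g. x and y are square to its sides. Origin: centre of its underside; z up.
- square_small: Narrower closed square steel tin with a paper band, standing upright loose on the counter: 44 x 44 mm, height 50 mm, about 110 g. x and y are square to its sides. Origin: centre of its underside; z up.
- glass_jar: Green glass jar with a steel cap, loose, to be left alone: diameter 58 mm, height 105 mm. Origin: centre of its underside; z up.
- pepper_mill: Dark wooden pepper mill, loose, to be left alone: foot diameter 50 mm, height 125 mm. Origin: centre of its underside; z up.
Mind the look-alikes: they are no part of the job. What is shaped like the round_large but green or orange is not meant.

How it is judged:
By the outcome, as a careful person would: the job done as asked, in the order asked, and still so for the second after the job is handed in, with the robot touching nothing.
It also fails if it takes over 144 s, if anything falls off the work surface, if the arm or the gripper's body presses on something with over 40 N, if the wrist force passes 120 N, or if a joint passes its speed limit or range.

## Working session

There is one attempt and no reset: what is moved stays moved. The work goes in short steps, Python scripts to look and compute and a tool call to move; the robot and the scene stay as the last step left them, time stands still between calls to the robot, and variables do not carry over. Pictures are saved under pics/ and viewed, about 12 in all and at most 16, crops included, and the job is handed in when it is done.

Besides the shell and the picture viewer there is one more tool, called in YAML: its name, and indented under it one key for each argument. send_rows: Moves the arm, as the interface text tells. Its arguments: {"type":"object","properties":{"steps":{"type":"array"},"squeeze":{"type":"number"}},"required":["steps"]}

```bash
ls; mkdir -p pics; python3 - <<'E'
from workcell import manip, optics
import cv2
print(manip.observe())
for n in("scene","side","wrist"):
    s=optics.snapshot(n); cv2.imwrite(f"pics/{n}0.png",s["color"])
    for k in s:
        if k!="color": print(n,k,s[k])
E
```

```text
pics
{'time': 0.0, 'q': array([5.77177569e+01, 1.79913972e+01, 2.57669473e+00, 7.46894491e+01,
       3.05653659e-04, 8.20005211e+01]), 'qd': array([ 0.03560475, -0.08826143,  0.04327946,  0.06391496,  0.01718599,
        0.0348111 ]), 'effort': array([ 3.38158825e-03, -4.80628109e+01,  2.98533511e+01,  1.95060176e-02,
        2.06065474e-04,  7.01652198e-06]), 'position': array([0.23622114, 0.52371166, 0.24440094]), 'orientation': array([-1.79896904e+02, -1.47968236e-02,  1.55717222e+02]), 'contact_force': array([-0.43655434,  0.42332827,  0.37062971]), 'ft_torque': array([-0.05137179, -0.04574814,  0.0490904 ]), 'gripper_width': 0.08539619003642512}
scene camera_matrix [[491.02490391   0.         327.86968321]
 [  0.         491.02490391 227.57573435]
 [  0.           0.           1.        ]]
scene k1 -0.08878143058013105
scene cam_to_world [[-0.40930237 -0.66878648  0.62064178  1.17882094]
 [ 0.91221807 -0.31349683  0.26377628  0.29997665]
 [ 0.01815922  0.6741249   0.73839411  0.84980927]
 [ 0.          0.          0.          1.        ]]
side camera_matrix [[563.60877972   0.         323.80290855]
 [  0.         563.60877972 247.30142385]
 [  0.           0.           1.        ]]
side k1 -0.02536528970488233
side cam_to_world [[ 0.91743544  0.19416321 -0.34729363  0.11334935]
 [-0.39735206  0.49224709 -0.77447023 -0.86379817]
 [ 0.02058066  0.84852428  0.52875608  0.6193216 ]
 [ 0.          0.          0.          1.        ]]
wrist camera_matrix [[394.47611475   0.         317.76357029]
 [  0.         394.47611475 246.80403179]
 [  0.           0.           1.        ]]
wrist k1 -0.004936241176372852
wrist mount [[ 1.65438863e-04  9.48073128e-01  3.18052382e-01  8.11958362e-02]
 [ 9.99999969e-01 -2.15201763e-04  1.21326403e-04  4.51358349e-04]
 [ 1.83471735e-04  3.18052352e-01 -9.48073134e-01 -1.28471638e-01]
 [ 0.00000000e+00  0.00000000e+00  0.00000000e+00  1.00000000e+00]]
```

View pics/scene0.png

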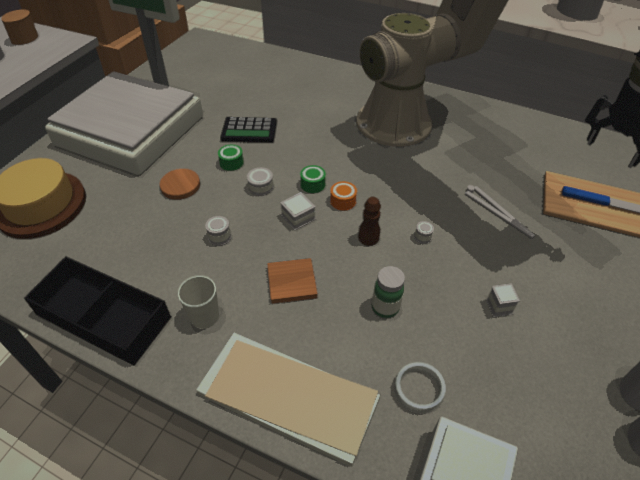

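View pics/side0.png

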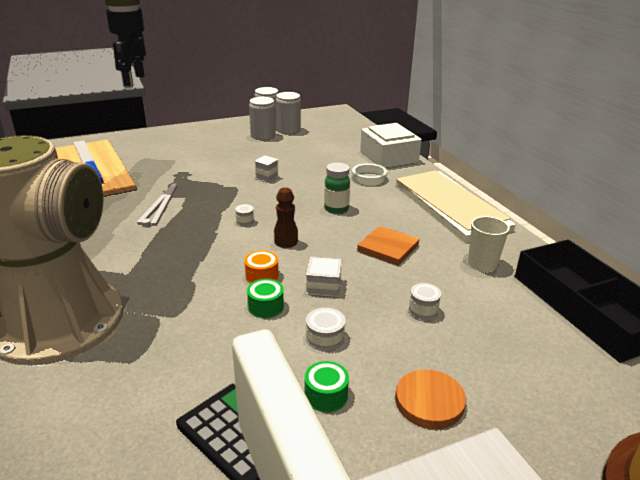

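Scene picture: the round board is at (180,183) and the square board at (292,280). The grey-white tins are round_large (260,180), round_medium (217,229), round_small (425,231), square_large (298,208) and square_small (503,298). The mill is at (370,220) and the jar at (388,292). The green tins (231,157) and (313,178) and the orange one (343,195) could be taken for round_large; the only grey-white wide tin is at (260,180). The side view agrees: large (326,327), medium (425,300), small (244,214), square_large (323,275), square_small (266,168).

```bash
cat > h.py <<'E'
import numpy as np, cv2
from scipy.spatial.transform import Rotation as Ro
from workcell import manip, optics
def cast(s,uv,z,T):
    d=cv2.undistortPoints(np.float64(uv).reshape(-1,1,2),s["camera_matrix"],np.array([s["k1"],0,0,0.])).reshape(-1,2)
    D=np.c_[d[:,0],-d[:,1],-np.ones(len(d))]@T[:3,:3].T
    o=T[:3,3]; return o+D*((z-o[2])/D[:,2])[:,None]
def Ttool(o):
    T=np.eye(4);T[:3,:3]=Ro.from_euler('xyz',o["orientation"],degrees=True).as_matrix();T[:3,3]=o["position"];return T
def wrist(name=None):
    o=manip.observe(); s=optics.snapshot("wrist"); T=Ttool(o)@s["mount"]
    if name: cv2.imwrite(f"pics/{name}.png",s["color"])
    return s,T,o
def go(x,y,z,yaw=None,o=None):
    "tool-frame shift (mm) and roll (rad) from now to a world goal; roll done about TCP"
    o=o or manip.observe(); T=Ttool(o); d=T[:3,:3].T@(np.array([x,y,z])-T[:3,3])*1000
    dy=0 if yaw is None else (yaw-o["orientation"][2]+90)%180-90
    print("shift",d.round(1),"roll",round(-np.radians(dy),3),"now",o["position"].round(4),"ori",o["orientation"].round(2),"w",round(o["gripper_width"],4),"t",round(o["time"],2))
E
python3 - <<'E'
from h import *
P=dict(round_board=((180,182),.018),square_board=((292,279),.018),round_large=((260,175),.038),round_medium=((217,224),.044),round_small=((425,227),.034),square_large=((298,203),.045),square_small=((505,293),.05),mill=((370,240),0),jar=((389,272),.105),or_=((343,189),.038),gr=((313,172),.038),gr2=((231,152),.038))
Q=dict(round_board=(431,395),square_board=(388,243),round_large=(326,320),round_medium=(425,292),round_small=(244,209),square_large=(324,268),square_small=(266,162),mill=(286,240),jar=(337,168),or_=(261,260),gr=(265,290),gr2=(326,378))
a=optics.snapshot("scene");b=optics.snapshot("side")
for k,(p,z) in P.items(): print(k,cast(a,p,z,a["cam_to_world"])[0].round(3),cast(b,Q[k],z,b["cam_to_world"])[0].round(3))
im=a["color"][140:320,160:540]; cv2.imwrite("pics/crop.png",cv2.resize(im,(760,360)))
E
```

```text
round_board [ 0.496 -0.397  0.018] [ 0.492 -0.406  0.018]
square_board [ 0.645 -0.006  0.018] [ 0.638 -0.016  0.018]
round_large [ 0.407 -0.215  0.038] [ 0.41  -0.218  0.038]
round_medium [ 0.597 -0.217  0.044] [ 0.596 -0.219  0.044]
round_small [0.398 0.208 0.034] [0.398 0.203 0.034]
square_large [ 0.461 -0.082  0.045] [ 0.463 -0.088  0.045]
square_small [0.518 0.409 0.05 ] [0.513 0.395 0.05 ]
mill [0.459 0.1   0.   ] [0.457 0.1   0.   ]
jar [0.608 0.186 0.105] [0.612 0.186 0.105]
or_ [ 0.366 -0.009  0.038] [ 0.368 -0.01   0.038]
gr [ 0.341 -0.101  0.038] [ 0.345 -0.103  0.038]
gr2 [ 0.36  -0.328  0.038] [ 0.358 -0.336  0.038]
```

View pics/crop.png

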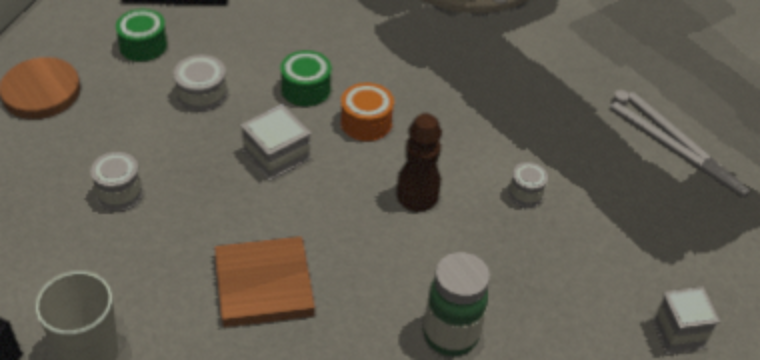

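View pics/wrist0.png

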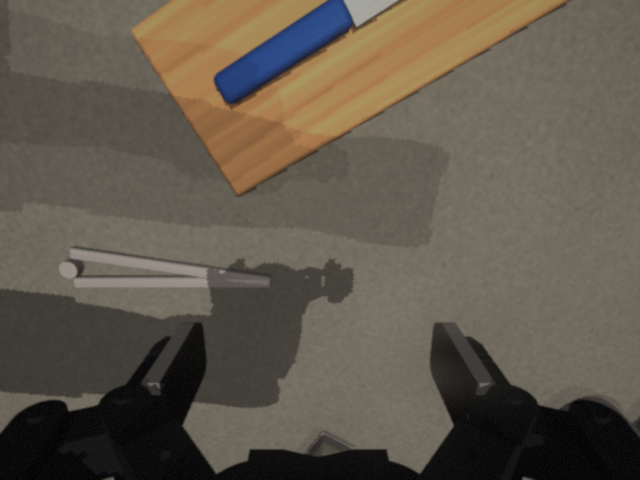

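send_rows:
  steps:
    - {"x": -37, "y": -26}
    - {"x": -37, "y": -26}
    - {"x": -37, "y": -26}
    - {"x": -37, "y": -26}
    - {"x": -37, "y": -26}
    - {"x": -37, "y": -26}
    - {"x": -37, "y": -26}
    - {"x": -20, "y": -42}

```text
validation failed for argument at $.st...
```

send_rows:
  steps:
    - {"x": -20, "y": -42}
    - {"x": -20, "y": -42}
    - {"x": -20, "y": -42}
    - {"x": -20, "y": -42}
    - {"x": -20, "y": -42}
    - {"x": -20, "y": -42}
    - {"x": -20, "y": -42}
    - {"x": -20, "y": -42}

```text
validation failed for argument at $.st...
```

```bash
python3 - <<'E'
from h import *
go(.408,-.217,.2); 
E
```

```text
shift [-461.2 -604.8   45.3] roll -0.0 now [0.2364 0.524  0.2449] ori [-1.7996e+02 -1.0000e-02  1.5572e+02] w 0.0852 t 0.25
```

send_rows:
  steps:
    - {"x": -37, "y": -26, "z": 0, "roll": 0, "gripper": 85}
    - {"x": -37, "y": -26, "z": 0, "roll": 0, "gripper": 85}
    - {"x": -37, "y": -26, "z": 0, "roll": 0, "gripper": 85}
    - {"x": -37, "y": -26, "z": 0, "roll": 0, "gripper": 85}
    - {"x": -37, "y": -26, "z": 0, "roll": 0, "gripper": 85}
    - {"x": -37, "y": -26, "z": 0, "roll": 0, "gripper": 85}
    - {"x": -37, "y": -26, "z": 0, "roll": 0, "gripper": 85}
    - {"x": -20, "y": -42, "z": 0, "roll": 0, "gripper": 85}

```text
time: 1.05
position: [0.4048, 0.2001, 0.2432]
orientation: [179.9, 0.1, 156.4]
contact_force: [0.7, -0.9, -0.9]
gripper_width: 0.0844
```

send_rows:
  steps:
    - {"x": -20, "y": -42, "z": 0, "roll": 0, "gripper": 85}
    - {"x": -20, "y": -42, "z": 0, "roll": 0, "gripper": 85}
    - {"x": -20, "y": -42, "z": 0, "roll": 0, "gripper": 85}
    - {"x": -20, "y": -42, "z": 0, "roll": 0, "gripper": 85}
    - {"x": -20, "y": -42, "z": 0, "roll": 0, "gripper": 85}
    - {"x": -20, "y": -42, "z": 0, "roll": 0, "gripper": 85}
    - {"x": -20, "y": -42, "z": 0, "roll": 0, "gripper": 85}
    - {"x": -20, "y": -42, "z": 0, "roll": 0, "gripper": 85}

```text
time: 1.85
position: [0.4156, -0.187, 0.244]
orientation: [179.8, 0.4, 156.5]
contact_force: [2.0, 0.3, -0.0]
gripper_width: 0.085
```

```bash
python3 - <<'E'
from h import *
go(.408,-.217,.2); 
E
```

```text
shift [ -4.8 -30.7  44. ] roll -0.0 now [ 0.4156 -0.187   0.244 ] ori [179.83   0.4  156.46] w 0.085 t 1.85
```

send_rows:
  steps:
    - {"x": -5, "y": -30, "z": 0, "roll": 0, "gripper": 85}
    - {"x": 0, "y": 0, "z": 0, "roll": 0, "gripper": 85}
    - {"x": 0, "y": 0, "z": 0, "roll": 0, "gripper": 85}

```text
time: 2.15
position: [0.4075, -0.2238, 0.2434]
orientation: [179.9, 0.5, 155.9]
contact_force: [0.3, 0.1, 0.4]
gripper_width: 0.0849
```

```bash
python3 - <<'E'
from h import *
s,T,o=wrist("w1"); hsv=cv2.cvtColor(s["color"],cv2.COLOR_BGR2HSV)
m=((hsv[...,1]<60)&(hsv[...,2]>140)).astype('uint8')*255
m=cv2.morphologyEx(m,cv2.MORPH_CLOSE,np.ones((5,5)))
for c in cv2.findContours(m,0,2)[0]:
    if cv2.contourArea(c)>300:
        h=cv2.convexHull(c); e=cv2.fitEllipse(h); print(cv2.contourArea(h),e,cast(s,e[0],.038,T)[0].round(4))
go(.408,-.217,.1)
E
```

```text
559.5 ((23.84798812866211, 407.4438171386719), (7.918819427490234, 8.2762451171875), 1.161346435546875) [ 0.4741 -0.588   0.038 ]
1746.0 ((400.48895263671875, 379.9582824707031), (42.930030822753906, 52.44990921020508), 78.60438537597656) [ 0.6019 -0.218   0.038 ]
925.5 ((22.051387786865234, 369.25506591796875), (21.986541748046875, 83.23778533935547), 140.8333740234375) [ 0.435  -0.5598  0.038 ]
1083.0 ((344.00177001953125, 215.4154815673828), (32.99312210083008, 59.03548812866211), 22.426496505737305) [ 0.4205 -0.2037  0.038 ]
2534.5 ((178.90902709960938, 211.76632690429688), (54.78657150268555, 60.405269622802734), 140.3595733642578) [ 0.359  -0.3331  0.038 ]
4826.0 ((498.033203125, 203.51870727539062), (82.68125915527344, 98.92290496826172), 48.09947204589844) [ 0.4649 -0.0783  0.038 ]
3102.5 ((428.106689453125, 76.86257934570312), (64.72061157226562, 68.7445297241211), 22.121049880981445) [ 0.3447 -0.1007  0.038 ]
3343.5 ((555.08740234375, 52.0229377746582), (60.25661849975586, 77.15808868408203), 29.476755142211914) [ 0.3676 -0.0059  0.038 ]
shift [  3.4   5.9 143.4] roll -0.0 now [ 0.4076 -0.2235  0.2434] ori [179.91   0.45 155.98] w 0.0845 t 2.2
```

View pics/w1.png

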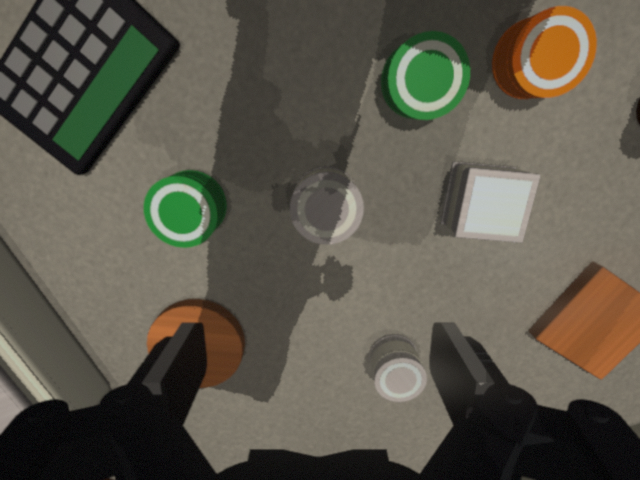

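```bash
cat >> h.py <<'E'
def circ(s,T,z,dia,uv,tol=.12,win=70):
    "Hough circle of known diameter near pixel uv on the plane z -> world"
    c=cast(s,[uv],z,T)[0]; cam=T[:3,3]; ax=-T[:3,2]; f=s["camera_matrix"][0,0]
    r=f*dia/2/((c-cam)@ax); u,v=map(int,uv); x0,y0=max(u-win,0),max(v-win,0)
    g=cv2.createCLAHE(3,(4,4)).apply(cv2.cvtColor(s["color"],cv2.COLOR_BGR2GRAY))[y0:v+win,x0:u+win]
    h=cv2.HoughCircles(g,cv2.HOUGH_GRADIENT_ALT,1,8,param1=120,param2=.5,minRadius=int(r*(1-tol)),maxRadius=int(r*(1+tol))+1)
    print("r exp",round(r,1))
    for k in ([] if h is None else h[0,:4]): print(k+[x0,y0,0],cast(s,[k[:2]+[x0,y0]],z,T)[0].round(4))
def board(s,T,z=.018,minA=1500):
    hsv=cv2.cvtColor(s["color"],cv2.COLOR_BGR2HSV)
    m=cv2.inRange(hsv,(3,110,60),(20,255,255)); m=cv2.morphologyEx(m,cv2.MORPH_CLOSE,np.ones((5,5)))
    for c in cv2.findContours(m,0,1)[0]:
        if cv2.contourArea(c)>minA:
            W=cast(s,c.reshape(-1,2),z,T)[:,:2]; w=np.float32(W*1000)
            print("px",c.reshape(-1,2).mean(0).round(),"circ",[np.round(q,1) for q in cv2.minEnclosingCircle(w)],"ell",[np.round(q,1) for q in cv2.fitEllipse(w)],"rect",[np.round(q,1) for q in cv2.minAreaRect(w)])
E
python3 - <<'E'
from h import *
s,T,o=wrist()
print('large');circ(s,T,.038,.064,(327,208)); print('gr');circ(s,T,.038,.064,(180,210));print('med');circ(s,T,.044,.052,(400,380)); board(s,T)
E
```

```text
large
r exp 37.0
[324.         206.          37.05427933] [ 0.4058 -0.216   0.038 ]
gr
r exp 37.0
[183.         206.          37.60453033] [ 0.3562 -0.3271  0.038 ]
med
r exp 26.2
[399.         375.          26.53909683] [ 0.5909 -0.2164  0.044 ]
[401.         386.          27.16762733] [ 0.6041 -0.2191  0.044 ]
px [197. 338.] circ [array([ 490.2, -397.2]), np.float64(52.6)] ell [array([ 490.2, -398. ]), array([92.4, 96. ]), np.float64(100.4)] rect [array([ 489.1, -394.1]), array([98.7, 88.3]), np.float64(26.4)]
px [591. 322.] circ [array([638.8, -12.2]), np.float64(67.3)] ell [array([635.9, -17. ]), array([ 99.3, 120.6]), np.float64(89.1)] rect [array([635.7, -11.9]), array([108.5,  96.5]), np.float64(33.5)]
px [544.  54.] circ [array([368.8,  -4.2]), np.float64(42.2)] ell [array([368.5,  -3.4]), array([67.5, 85.2]), np.float64(169.4)] rect [array([367.4,  -3.5]), array([83.9, 67.7]), np.float64(71.5)]
```

send_rows:
  steps:
    - {"x": 4, "y": 7, "z": 40, "roll": 0, "gripper": 85}
    - {"x": 0, "y": 0, "z": 40, "roll": 0, "gripper": 85}
    - {"x": 0, "y": 0, "z": 30, "roll": 0, "gripper": 85}
    - {"x": 0, "y": 0, "z": 0, "roll": 0, "gripper": 85}
    - {"x": 0, "y": 0, "z": 0, "roll": 0, "gripper": 85}

```text
time: 2.75
position: [0.4105, -0.2088, 0.1334]
orientation: [179.9, 0.8, 156.7]
contact_force: [-0.0, 0.4, 0.3]
gripper_width: 0.085
```

```bash
python3 - <<'E'
from h import *
s,T,o=wrist("w2"); q=T.copy()
# expected pixel of (.407,-.2155,.038)
p=np.linalg.inv(T)@[.407,-.2155,.038,1]; K=s["camera_matrix"]
uv=(K[0,2]+K[0,0]*p[0]/-p[2],K[1,2]+K[0,0]*-p[1]/-p[2]); print(uv)
circ(s,T,.038,.064,uv,win=90); go(.407,-.2155,.023)
E
```

```text
(np.float64(304.3017470150764), np.float64(253.55955825373))
r exp 53.2
[303.         251.          52.64746475] [ 0.4052 -0.2156  0.038 ]
shift [  1.9  -7.7 110.5] roll -0.0 now [ 0.4104 -0.2088  0.1335] ori [179.89   0.75 156.67] w 0.085 t 2.8
```

View pics/w2.png

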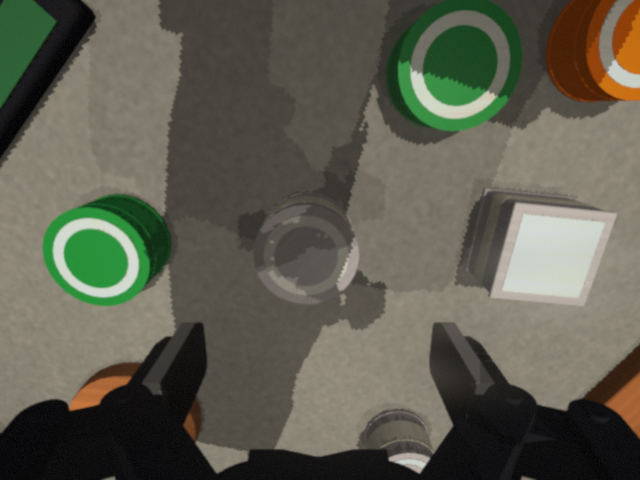

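send_rows:
  steps:
    - {"x": 3, "y": -8, "z": 0, "roll": 0, "gripper": 85}
    - {"x": 0, "y": 0, "z": 25, "roll": 0, "gripper": 85}
    - {"x": 0, "y": 0, "z": 25, "roll": 0, "gripper": 85}
    - {"x": 0, "y": 0, "z": 15, "roll": 0, "gripper": 85}
    - {"x": 0, "y": 0, "z": 0, "roll": 0, "gripper": 85}

```text
time: 3.3
position: [0.4106, -0.2208, 0.076]
orientation: [-179.8, 1.7, 156.8]
contact_force: [-0.1, 0.8, 0.7]
gripper_width: 0.085
```

```bash
python3 - <<'E'
from h import *
go(.406,-.2155,.023)
E
```

```text
shift [ 7.9  3.3 52.8] roll -0.0 now [ 0.4106 -0.2208  0.076 ] ori [-179.8     1.7   156.78] w 0.085 t 3.3
```

send_rows:
  steps:
    - {"x": 7, "y": 3, "z": 0, "roll": 0, "gripper": 85}
    - {"x": 0, "y": 0, "z": 0, "roll": 0, "gripper": 85}

```text
time: 3.5
position: [0.4059, -0.2164, 0.0783]
orientation: [-179.8, 1.9, 156.8]
contact_force: [0.1, -0.4, -0.4]
gripper_width: 0.0849
```

send_rows:
  steps:
    - {"x": 0, "y": 0, "z": 8, "roll": 0, "gripper": 85}
    - {"x": 0, "y": 0, "z": 8, "roll": 0, "gripper": 85}
    - {"x": 0, "y": 0, "z": 8, "roll": 0, "gripper": 85}
    - {"x": 0, "y": 0, "z": 0, "roll": 0, "gripper": 85}

```text
time: 3.9
position: [0.4083, -0.2182, 0.0552]
orientation: [-179.7, 2.2, 156.8]
contact_force: [-0.4, -0.0, 0.7]
gripper_width: 0.0848
```

```bash
python3 - <<'E'
from h import *
go(.406,-.2155,.023)
E
```

```text
shift [ 4.4  1.8 32. ] roll -0.0 now [ 0.4083 -0.2182  0.0552] ori [-179.66    2.2   156.77] w 0.0848 t 3.9
```

send_rows:
  steps:
    - {"x": 3, "y": 1, "z": 8, "roll": 0, "gripper": 85}
    - {"x": 2, "y": 1, "z": 8, "roll": 0, "gripper": 85}
    - {"x": 2, "y": 1, "z": 8, "roll": 0, "gripper": 85}
    - {"x": 2, "y": 0, "z": 8, "roll": 0, "gripper": 85}
    - {"x": 0, "y": 0, "z": 0, "roll": 0, "gripper": 85}

```text
time: 4.4
position: [0.401, -0.2114, 0.0191]
orientation: [-179.7, 2.1, 156.8]
contact_force: [0.0, 1.2, 0.6]
gripper_width: 0.0849
```

```bash
python3 - <<'E'
from h import *
go(.406,-.2155,.023)
E
```

```text
shift [-6.3 -1.8 -3.7] roll -0.0 now [ 0.401  -0.2114  0.0191] ori [-179.69    2.07  156.78] w 0.0849 t 4.4
```

send_rows:
  steps:
    - {"x": -6, "y": -2, "z": -3, "roll": 0, "gripper": 85}
    - {"x": 0, "y": 0, "z": 0, "roll": 0, "gripper": 85}

```text
time: 4.6
position: [0.4059, -0.2158, 0.0223]
orientation: [-179.7, 2.0, 156.8]
contact_force: [0.9, -0.1, 0.8]
gripper_width: 0.0851
```

```bash
python3 - <<'E'
from h import *
go(.406,-.2155,.023)
E
```

```text
shift [ 0.   0.3 -0.7] roll -0.0 now [ 0.4059 -0.2158  0.0223] ori [-179.7     2.05  156.79] w 0.0851 t 4.6
```

send_rows:
  steps:
    - {"x": 0, "y": 0, "z": 0, "roll": 0, "gripper": 50}
    - {"x": 0, "y": 0, "z": 0, "roll": 0, "gripper": 50}
    - {"x": 0, "y": 0, "z": 0, "roll": 0, "gripper": 50}
    - {"x": 0, "y": 0, "z": 0, "roll": 0, "gripper": 50}
    - {"x": 0, "y": 0, "z": 0, "roll": 0, "gripper": 50}
  squeeze: 40

```text
time: 5.1
position: [0.4068, -0.2163, 0.0235]
orientation: [-179.7, 2.1, 156.8]
contact_force: [-0.0, -0.4, -1.5]
gripper_width: 0.0628
```

send_rows:
  steps:
    - {"x": 0, "y": 0, "z": -20, "roll": 0, "gripper": 50}
    - {"x": 0, "y": 0, "z": -25, "roll": 0, "gripper": 50}
    - {"x": 0, "y": 0, "z": -25, "roll": 0, "gripper": 50}
    - {"x": 0, "y": 0, "z": -25, "roll": 0, "gripper": 50}
    - {"x": 0, "y": 0, "z": 0, "roll": 0, "gripper": 50}

```text
time: 5.6
position: [0.4016, -0.213, 0.1194]
orientation: [-179.8, 1.8, 156.8]
contact_force: [1.1, -0.0, -2.3]
gripper_width: 0.0631
```

```bash
python3 - <<'E'
from h import *
go(.49,-.398,.12)
E
```

```text
shift [-154.1 -135.1    4.8] roll -0.0 now [ 0.4016 -0.213   0.1194] ori [-179.77    1.8   156.77] w 0.0631 t 5.6
```

send_rows:
  steps:
    - {"x": -30, "y": -17, "z": -6, "roll": 0, "gripper": 50}
    - {"x": -30, "y": -17, "z": -6, "roll": 0, "gripper": 50}
    - {"x": -30, "y": -17, "z": -6, "roll": 0, "gripper": 50}
    - {"x": -30, "y": -17, "z": -6, "roll": 0, "gripper": 50}
    - {"x": -30, "y": -17, "z": -6, "roll": 0, "gripper": 50}
    - {"x": -30, "y": -17, "z": -6, "roll": 0, "gripper": 50}
    - {"x": -30, "y": -17, "z": -6, "roll": 0, "gripper": 50}
    - {"x": -15, "y": -8, "z": 0, "roll": 0, "gripper": 50}

```text
time: 6.4
position: [0.5565, -0.4189, 0.155]
orientation: [179.9, 0.9, 156.9]
contact_force: [-0.2, 0.2, -1.6]
gripper_width: 0.0626
```

send_rows:
  steps:
    - {"x": 0, "y": 0, "z": 0, "roll": 0, "gripper": 50}
    - {"x": 0, "y": 0, "z": 0, "roll": 0, "gripper": 50}

```text
time: 6.6
position: [0.5566, -0.4202, 0.15]
orientation: [179.8, 0.7, 156.8]
contact_force: [-0.5, -0.2, -2.5]
gripper_width: 0.0628
```

```bash
python3 - <<'E'
from h import *
s,T,o=wrist("w3"); board(s,T); go(.491,-.398,.1)
E
```

```text
px [ 33. 420.] circ [array([ 622. , -698.2]), np.float64(63.6)] ell [array([ 611.4, -703.7]), array([ 30.4, 124.7]), np.float64(19.4)] rect [array([ 608. , -703.5]), array([ 30.3, 127.2]), np.float64(20.5)]
px [303. 133.] circ [array([ 493.3, -402. ]), np.float64(49.5)] ell [array([ 493.2, -401.9]), array([97.8, 98.1]), np.float64(57.7)] rect [array([ 493.3, -402. ]), array([97.9, 98.3]), np.float64(52.3)]
shift [69.2 -5.8 49.1] roll -0.0 now [ 0.5563 -0.4199  0.1498] ori [179.84   0.63 156.81] w 0.0629 t 6.65
```

View pics/w3.png

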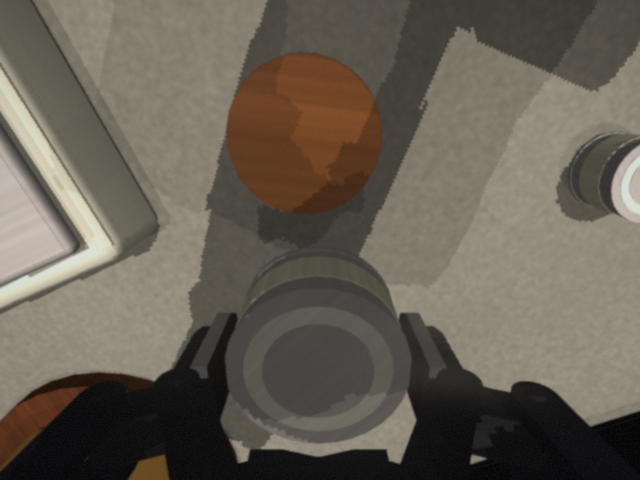

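send_rows:
  steps:
    - {"x": 17, "y": -2, "z": 10, "roll": 0, "gripper": 50}
    - {"x": 17, "y": -2, "z": 10, "roll": 0, "gripper": 50}
    - {"x": 17, "y": -2, "z": 10, "roll": 0, "gripper": 50}
    - {"x": 14, "y": -2, "z": 10, "roll": 0, "gripper": 50}
    - {"x": 0, "y": 0, "z": 10, "roll": 0, "gripper": 50}
    - {"x": 0, "y": 0, "z": 10, "roll": 0, "gripper": 50}
    - {"x": 0, "y": 0, "z": 0, "roll": 0, "gripper": 50}

```text
time: 7.35
position: [0.4882, -0.3931, 0.0845]
orientation: [179.7, 0.3, 157.0]
contact_force: [-0.9, 0.5, -2.7]
gripper_width: 0.0623
```

```bash
python3 - <<'E'
from h import *
s,T,o=wrist("w4"); circ(s,T,o["position"][2]+.0147,.064,(318,360),win=110); go(.4933,-.402,.042)
E
```

```text
r exp 95.1
[317.         342.          90.59960175] [ 0.4792 -0.3891  0.0992]
[317.         368.          90.91497803] [ 0.4885 -0.3931  0.0992]
[311.         380.         101.55034637] [ 0.4922 -0.3969  0.0992]
shift [-7.2 -6.3 43.3] roll -0.0 now [ 0.4887 -0.3935  0.0853] ori [179.7    0.39 157.02] w 0.063 t 7.4
```

send_rows:
  steps:
    - {"x": -7, "y": -6, "z": 0, "roll": 0, "gripper": 50}
    - {"x": 0, "y": 0, "z": 8, "roll": 0, "gripper": 50}
    - {"x": 0, "y": 0, "z": 8, "roll": 0, "gripper": 50}
    - {"x": 0, "y": 0, "z": 8, "roll": 0, "gripper": 50}
    - {"x": 0, "y": 0, "z": 8, "roll": 0, "gripper": 50}
    - {"x": 0, "y": 0, "z": 0, "roll": 0, "gripper": 50}

```text
time: 8.0
position: [0.4962, -0.404, 0.0514]
orientation: [179.8, 0.6, 157.1]
contact_force: [0.4, 0.1, -2.4]
gripper_width: 0.0626
```

```bash
python3 - <<'E'
from h import *
go(.4933,-.402,.042)
E
```

```text
shift [3.5 0.7 9.4] roll -0.0 now [ 0.4962 -0.404   0.0514] ori [179.77   0.59 157.08] w 0.0626 t 8.0
```

send_rows:
  steps:
    - {"x": 4, "y": 1, "z": 2, "roll": 0, "gripper": 50}
    - {"x": 0, "y": 0, "z": 3, "roll": 0, "gripper": 50}
    - {"x": 0, "y": 0, "z": 2, "roll": 0, "gripper": 50}
    - {"x": 0, "y": 0, "z": 0, "roll": 0, "gripper": 50}

```text
time: 8.4
position: [0.4923, -0.401, 0.0436]
orientation: [179.8, 0.5, 157.1]
contact_force: [-0.3, 0.1, -2.5]
gripper_width: 0.0629
```

```bash
python3 - <<'E'
from h import *
go(.4933,-.402,.042);print(manip.observe()["contact_force"])
E
```

```text
shift [-1.3 -0.6  1.6] roll -0.0 now [ 0.4923 -0.401   0.0436] ori [179.76   0.55 157.08] w 0.0629 t 8.4
[-0.34064403  0.08517941 -2.48049445]
```

send_rows:
  steps:
    - {"x": -1, "y": -1, "z": 1, "roll": 0, "gripper": 50}
    - {"x": 0, "y": 0, "z": 1, "roll": 0, "gripper": 50}
    - {"x": 0, "y": 0, "z": 0, "roll": 0, "gripper": 50}

```text
time: 8.7
position: [0.4933, -0.4029, 0.0423]
orientation: [179.8, 0.6, 157.1]
contact_force: [0.1, -0.0, -2.0]
gripper_width: 0.0627
```

```bash
python3 - <<'E'
from h import *
go(.4933,-.402,.042);print(manip.observe()["contact_force"])
E
```

```text
shift [0.4 0.8 0.3] roll -0.0 now [ 0.4933 -0.4029  0.0423] ori [179.79   0.63 157.07] w 0.0627 t 8.7
[ 0.10951138 -0.00715528 -2.02531595]
```

send_rows:
  steps:
    - {"x": 0, "y": 0, "z": 0, "roll": 0, "gripper": 85}
    - {"x": 0, "y": 0, "z": 0, "roll": 0, "gripper": 85}
    - {"x": 0, "y": 0, "z": 0, "roll": 0, "gripper": 85}
    - {"x": 0, "y": 0, "z": -10, "roll": 0, "gripper": 85}
    - {"x": 0, "y": 0, "z": -30, "roll": 0, "gripper": 85}
    - {"x": 0, "y": 0, "z": -40, "roll": 0, "gripper": 85}
    - {"x": 0, "y": 0, "z": -40, "roll": 0, "gripper": 85}
    - {"x": 0, "y": 0, "z": 0, "roll": 0, "gripper": 85}

```text
time: 9.5
position: [0.4921, -0.4028, 0.1696]
orientation: [179.8, 0.7, 157.1]
contact_force: [0.4, -1.1, 0.5]
gripper_width: 0.0854
```

```bash
cat >> h.py <<'E'
def px(s,T,p):
    q=np.linalg.inv(T)@[*p,1]; K=s["camera_matrix"]; return (K[0,2]+K[0,0]*q[0]/-q[2],K[1,2]+K[0,0]*q[1]/q[2])
E
python3 - <<'E'
from h import *
s,T,o=wrist("w5"); board(s,T); uv=px(s,T,(.4933,-.402,.056)); print(uv);circ(s,T,.056,.064,uv,win=90); go(.597,-.218,.2)
E
```

```text
px [318. 215.] circ [array([ 492.3, -401.6]), np.float64(49.6)] ell [array([ 494.3, -402.6]), array([91.1, 96. ]), np.float64(70.7)] rect [array([ 488. , -399.7]), array([97.9, 87.6]), np.float64(66.2)]
(np.float64(318.47705282002937), np.float64(245.98161079083306))
r exp 49.5
[318.        241.         50.6489296] [ 0.4901 -0.401   0.056 ]
[339.        236.         49.3747406] [ 0.4922 -0.3873  0.056 ]
shift [-26.  210.8 -31.8] roll -0.0 now [ 0.4913 -0.402   0.167 ] ori [179.74   0.53 157.08] w 0.0854 t 9.55
```

View pics/w5.png

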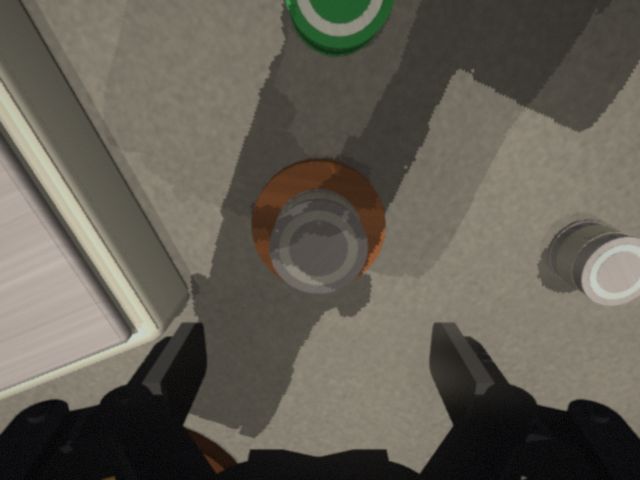

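Tin 1 sits centred on the round board: its top is at (318,243), within about 2 mm. Next is the medium tin.

send_rows:
  steps:
    - {"x": -5, "y": 42, "z": 0, "roll": 0, "gripper": 85}
    - {"x": -5, "y": 42, "z": 0, "roll": 0, "gripper": 85}
    - {"x": -5, "y": 42, "z": 0, "roll": 0, "gripper": 85}
    - {"x": -5, "y": 42, "z": 0, "roll": 0, "gripper": 85}
    - {"x": -5, "y": 38, "z": 0, "roll": 0, "gripper": 85}
    - {"x": 0, "y": 0, "z": 15, "roll": 0, "gripper": 85}
    - {"x": 0, "y": 0, "z": 0, "roll": 0, "gripper": 85}
    - {"x": 0, "y": 0, "z": 0, "roll": 0, "gripper": 85}

```text
time: 10.35
position: [0.5961, -0.2155, 0.1492]
orientation: [179.7, 0.3, 156.9]
contact_force: [-0.4, 0.1, -0.5]
gripper_width: 0.0851
```

```bash
python3 - <<'E'
from h import *
s,T,o=wrist("w6"); uv=px(s,T,(.597,-.218,.044)); print(uv);circ(s,T,.044,.052,uv,win=90)
hsv=cv2.cvtColor(s["color"],cv2.COLOR_BGR2HSV)
m=cv2.inRange(hsv,(0,0,150),(179,45,255)); m=cv2.morphologyEx(m,cv2.MORPH_CLOSE,np.ones((5,5)))
for c in cv2.findContours(m,0,2)[0]:
    if cv2.contourArea(c)>700: e=cv2.fitEllipse(cv2.convexHull(c)); print(np.round(e[0]),np.round(e[1]),cast(s,e[0],.044,T)[0].round(4))
go(.597,-.218,.025)
E
```

```text
(np.float64(313.3241453517007), np.float64(252.99274718740796))
r exp 41.4
[316.         248.          41.16819382] [ 0.5946 -0.2151  0.044 ]
[564. 377.] [ 42. 105.] [ 0.7521 -0.0919  0.044 ]
[319. 256.] [66. 73.] [ 0.6001 -0.2156  0.044 ]
shift [ -1.6  -2.1 123.9] roll -0.0 now [ 0.5957 -0.2157  0.1489] ori [179.74   0.23 156.86] w 0.0852 t 10.4
```

```bash
python3 - <<'E'
import cv2
i=cv2.imread("pics/w6.png")[180:330,240:400]; cv2.imwrite("pics/c6.png",cv2.resize(i,None,fx=4,fy=4))
E
```

```text
(no output)
```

View pics/c6.png

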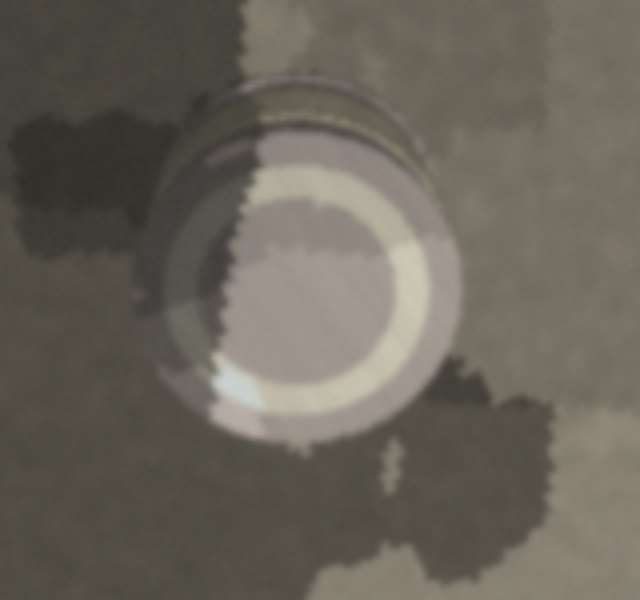

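send_rows:
  steps:
    - {"x": -1, "y": 0, "z": 20, "roll": 0, "gripper": 85}
    - {"x": 0, "y": 0, "z": 20, "roll": 0, "gripper": 85}
    - {"x": 0, "y": 0, "z": 20, "roll": 0, "gripper": 85}
    - {"x": 0, "y": 0, "z": 15, "roll": 0, "gripper": 85}
    - {"x": 0, "y": 0, "z": 0, "roll": 0, "gripper": 85}

```text
time: 10.9
position: [0.5963, -0.2221, 0.0747]
orientation: [179.8, 0.5, 156.4]
contact_force: [0.4, 0.7, 0.1]
gripper_width: 0.0849
```

```bash
python3 - <<'E'
from h import *
go(.597,-.2162,.025)
E
```

```text
shift [ 2.2  5.5 49.7] roll -0.0 now [ 0.5963 -0.2221  0.0747] ori [179.79   0.48 156.38] w 0.0849 t 10.9
```

send_rows:
  steps:
    - {"x": 2, "y": 6, "z": 8, "roll": 0, "gripper": 85}
    - {"x": 0, "y": 0, "z": 9, "roll": 0, "gripper": 85}
    - {"x": 0, "y": 0, "z": 9, "roll": 0, "gripper": 85}
    - {"x": 0, "y": 0, "z": 9, "roll": 0, "gripper": 85}
    - {"x": 0, "y": 0, "z": 9, "roll": 0, "gripper": 85}
    - {"x": 0, "y": 0, "z": 0, "roll": 0, "gripper": 85}

```text
time: 11.5
position: [0.5983, -0.2179, 0.0303]
orientation: [179.8, 0.7, 156.2]
contact_force: [-1.5, 0.5, -0.0]
gripper_width: 0.0854
```

```bash
python3 - <<'E'
from h import *
go(.597,-.2162,.025)
E
```

```text
shift [2.  1.  5.2] roll -0.0 now [ 0.5983 -0.2179  0.0303] ori [179.81   0.71 156.22] w 0.0854 t 11.5
```

send_rows:
  steps:
    - {"x": 2, "y": 1, "z": 4, "roll": 0, "gripper": 85}
    - {"x": 0, "y": 0, "z": 0, "roll": 0, "gripper": 85}
    - {"x": 0, "y": 0, "z": 0, "roll": 0, "gripper": 40}
    - {"x": 0, "y": 0, "z": 0, "roll": 0, "gripper": 40}
    - {"x": 0, "y": 0, "z": 0, "roll": 0, "gripper": 40}
    - {"x": 0, "y": 0, "z": 0, "roll": 0, "gripper": 40}
    - {"x": 0, "y": 0, "z": 0, "roll": 0, "gripper": 40}
    - {"x": 0, "y": 0, "z": 0, "roll": 0, "gripper": 40}

```text
time: 12.3
position: [0.5975, -0.2162, 0.0269]
orientation: [179.8, 0.8, 156.2]
contact_force: [0.2, -0.0, -0.9]
gripper_width: 0.0511
```

send_rows:
  steps:
    - {"x": 0, "y": 0, "z": -20, "roll": 0, "gripper": 40}
    - {"x": 0, "y": 0, "z": -30, "roll": 0, "gripper": 40}
    - {"x": 0, "y": 0, "z": -30, "roll": 0, "gripper": 40}
    - {"x": 0, "y": 0, "z": -30, "roll": 0, "gripper": 40}
    - {"x": 0, "y": 0, "z": 0, "roll": 0, "gripper": 40}

```text
time: 12.8
position: [0.5939, -0.2148, 0.1374]
orientation: [179.8, 0.4, 156.2]
contact_force: [1.4, -0.3, -1.2]
gripper_width: 0.0507
```

```bash
python3 - <<'E'
from h import *
go(.492,-.4015,.12)
E
```

```text
shift [  18.2 -212.    16.5] roll -0.0 now [ 0.5939 -0.2148  0.1374] ori [179.78   0.4  156.23] w 0.0507 t 12.8
```

send_rows:
  steps:
    - {"x": 4, "y": -42, "z": 0, "roll": 0, "gripper": 40}
    - {"x": 4, "y": -42, "z": 0, "roll": 0, "gripper": 40}
    - {"x": 4, "y": -42, "z": 0, "roll": 0, "gripper": 40}
    - {"x": 4, "y": -42, "z": 0, "roll": 0, "gripper": 40}
    - {"x": 2, "y": -38, "z": 0, "roll": 0, "gripper": 40}
    - {"x": 0, "y": 0, "z": 0, "roll": 0, "gripper": 40}
    - {"x": 0, "y": 0, "z": 0, "roll": 0, "gripper": 40}

```text
time: 13.5
position: [0.4911, -0.4, 0.13]
orientation: [179.6, 0.2, 156.5]
contact_force: [-0.9, -0.4, -1.5]
gripper_width: 0.0511
```

```bash
python3 - <<'E'
from h import *
go(.492,-.4015,.083)
E
```

```text
shift [-1.2 -1.3 47. ] roll -0.0 now [ 0.4911 -0.4     0.13  ] ori [179.63   0.2  156.48] w 0.0511 t 13.5
```

send_rows:
  steps:
    - {"x": -1, "y": -1, "z": 8, "roll": 0, "gripper": 40}
    - {"x": 0, "y": 0, "z": 9, "roll": 0, "gripper": 40}
    - {"x": 0, "y": 0, "z": 9, "roll": 0, "gripper": 40}
    - {"x": 0, "y": 0, "z": 9, "roll": 0, "gripper": 40}
    - {"x": 0, "y": 0, "z": 0, "roll": 0, "gripper": 40}

```text
time: 14.0
position: [0.4929, -0.3961, 0.0892]
orientation: [179.5, -0.0, 156.8]
contact_force: [-0.8, 0.3, -1.7]
gripper_width: 0.0508
```

```bash
python3 - <<'E'
from h import *
go(.492,-.4015,.083)
E
```

```text
shift [-1.3 -5.3  6.2] roll -0.0 now [ 0.4929 -0.3961  0.0892] ori [ 1.7949e+02 -3.0000e-02  1.5679e+02] w 0.0508 t 14.0
```

send_rows:
  steps:
    - {"x": -1, "y": -5, "z": 0, "roll": 0, "gripper": 40}
    - {"x": 0, "y": 0, "z": 2, "roll": 0, "gripper": 40}
    - {"x": 0, "y": 0, "z": 2, "roll": 0, "gripper": 40}
    - {"x": 0, "y": 0, "z": 0, "roll": 0, "gripper": 40}

```text
time: 14.4
position: [0.4926, -0.401, 0.0851]
orientation: [179.5, -0.0, 156.9]
contact_force: [0.4, 0.0, -2.0]
gripper_width: 0.0509
```

```bash
python3 - <<'E'
from h import *
go(.492,-.4015,.083);print(manip.observe()["contact_force"])
E
```

```text
shift [ 0.4 -0.7  2.1] roll -0.0 now [ 0.4926 -0.401   0.0851] ori [179.5   -0.   156.87] w 0.0509 t 14.4
[ 0.38873994  0.04737812 -2.00137668]
```

send_rows:
  steps:
    - {"x": 0, "y": 0, "z": 1, "roll": 0, "gripper": 40}
    - {"x": 0, "y": 0, "z": 1, "roll": 0, "gripper": 40}
    - {"x": 0, "y": 0, "z": 0, "roll": 0, "gripper": 40}

```text
time: 14.7
position: [0.4928, -0.4015, 0.0837]
orientation: [179.5, 0.1, 156.9]
contact_force: [0.6, 0.7, -1.2]
gripper_width: 0.0509
```

send_rows:
  steps:
    - {"x": 0, "y": 0, "z": 0, "roll": 0, "gripper": 85}
    - {"x": 0, "y": 0, "z": 0, "roll": 0, "gripper": 85}
    - {"x": 0, "y": 0, "z": 0, "roll": 0, "gripper": 85}
    - {"x": 0, "y": 0, "z": 0, "roll": 0, "gripper": 85}
    - {"x": 0, "y": 0, "z": -20, "roll": 0, "gripper": 85}
    - {"x": 0, "y": 0, "z": -35, "roll": 0, "gripper": 85}
    - {"x": 0, "y": 0, "z": -35, "roll": 0, "gripper": 85}
    - {"x": 0, "y": 0, "z": 0, "roll": 0, "gripper": 85}

```text
time: 15.5
position: [0.4921, -0.4019, 0.1766]
orientation: [179.5, 0.0, 156.8]
contact_force: [0.2, -1.0, -0.3]
gripper_width: 0.0851
```

```bash
python3 - <<'E'
from h import *
s,T,o=wrist("w7"); uv=px(s,T,(.492,-.4015,.1)); print(uv);circ(s,T,.1,.052,uv,win=90); go(.398,.205,.24)
print(px(s,T,(.492,-.4015,.056)))
u,v=map(int,uv); cv2.imwrite("pics/c7.png",cv2.resize(s["color"][v-100:v+70,u-100:u+100],None,fx=3.5,fy=3.5))
E
```

```text
(np.float64(316.3300902174787), np.float64(267.3782527105411))
r exp 46.6
[319.         243.          47.41562653] [ 0.4794 -0.3945  0.1   ]
[319.         261.          46.34604263] [ 0.4891 -0.3986  0.1   ]
shift [324.4 521.2 -59.9] roll -0.0 now [ 0.4914 -0.4011  0.1741] ori [ 1.7943e+02 -1.4000e-01  1.5685e+02] w 0.0848 t 15.55
(np.float64(315.9980092932317), np.float64(242.9973273369466))
```

View pics/c7.png

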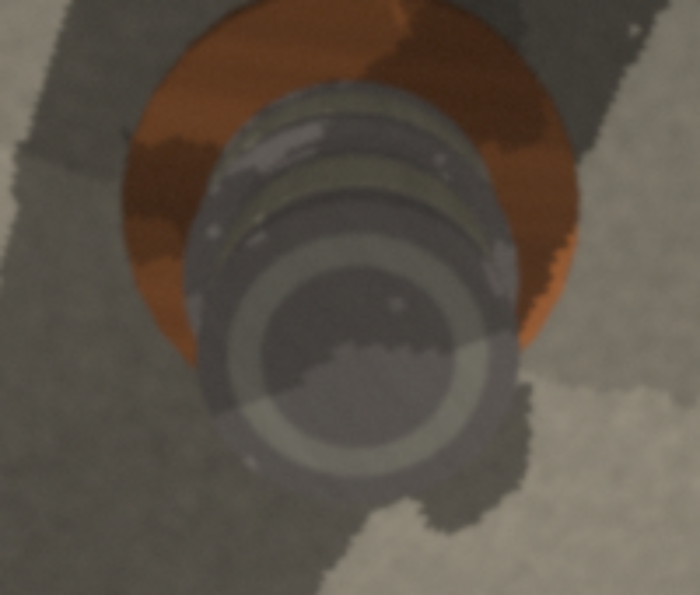

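send_rows:
  steps:
    - {"x": 25, "y": 40, "z": -10, "roll": 0, "gripper": 85}
    - {"x": 25, "y": 40, "z": -10, "roll": 0, "gripper": 85}
    - {"x": 25, "y": 40, "z": -10, "roll": 0, "gripper": 85}
    - {"x": 25, "y": 40, "z": -10, "roll": 0, "gripper": 85}
    - {"x": 25, "y": 40, "z": -10, "roll": 0, "gripper": 85}
    - {"x": 25, "y": 40, "z": 0, "roll": 0, "gripper": 85}
    - {"x": 25, "y": 40, "z": 0, "roll": 0, "gripper": 85}
    - {"x": 25, "y": 40, "z": 0, "roll": 0, "gripper": 85}

```text
time: 16.35
position: [0.4296, -0.0207, 0.2196]
orientation: [179.3, -0.7, 156.2]
contact_force: [1.1, 0.5, -0.1]
gripper_width: 0.0853
```

send_rows:
  steps:
    - {"x": 25, "y": 40, "z": 0, "roll": 0, "gripper": 85}
    - {"x": 25, "y": 40, "z": 0, "roll": 0, "gripper": 85}
    - {"x": 25, "y": 40, "z": 0, "roll": 0, "gripper": 85}
    - {"x": 25, "y": 40, "z": 0, "roll": 0, "gripper": 85}
    - {"x": 24, "y": 40, "z": 0, "roll": 0, "gripper": 85}
    - {"x": 0, "y": 0, "z": 10, "roll": 0, "gripper": 85}
    - {"x": 0, "y": 0, "z": 0, "roll": 0, "gripper": 85}

```text
time: 17.05
position: [0.3878, 0.2267, 0.2071]
orientation: [179.5, -1.1, 156.7]
contact_force: [0.8, -1.2, -0.7]
gripper_width: 0.085
```

```bash
python3 - <<'E'
from h import *
go(.398,.205,.15)
E
```

```text
shift [-19.  -16.5  56.6] roll -0.0 now [0.3878 0.2267 0.2071] ori [179.45  -1.06 156.73] w 0.085 t 17.05
```

send_rows:
  steps:
    - {"x": -9, "y": -8, "z": 16, "roll": 0, "gripper": 85}
    - {"x": -9, "y": -8, "z": 16, "roll": 0, "gripper": 85}
    - {"x": 0, "y": 0, "z": 16, "roll": 0, "gripper": 85}
    - {"x": 0, "y": 0, "z": 16, "roll": 0, "gripper": 85}
    - {"x": 0, "y": 0, "z": 0, "roll": 0, "gripper": 85}
    - {"x": 0, "y": 0, "z": 0, "roll": 0, "gripper": 85}

```text
time: 17.65
position: [0.3968, 0.1988, 0.1383]
orientation: [179.7, -1.3, 156.2]
contact_force: [-0.3, -0.4, -0.4]
gripper_width: 0.0849
```

```bash
python3 - <<'E'
from h import *
s,T,o=wrist("w8"); uv=px(s,T,(.398,.205,.034)); print(uv);circ(s,T,.034,.04,uv,win=90); go(.398,.205,.021)
u,v=map(int,uv); print(u,v);cv2.imwrite("pics/c8.png",cv2.resize(s["color"][v-75:v+75,u-100:u+100],None,fx=4,fy=4))
E
```

```text
(np.float64(326.0768056804321), np.float64(252.8242474330628))
r exp 32.0
[333.         252.          31.45397377] [0.3993 0.2092 0.034 ]
shift [ -1.3   5.6 117.4] roll -0.0 now [0.3967 0.1988 0.1384] ori [179.71  -1.26 156.23] w 0.085 t 17.7
326 252
```

View pics/c8.png

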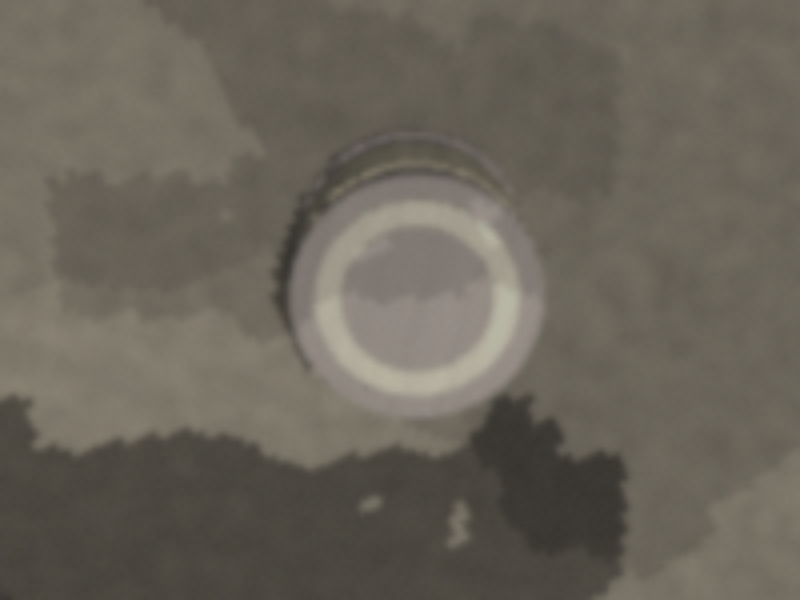

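send_rows:
  steps:
    - {"x": 0, "y": 8, "z": 16, "roll": 0, "gripper": 85}
    - {"x": 0, "y": 0, "z": 16, "roll": 0, "gripper": 85}
    - {"x": 0, "y": 0, "z": 16, "roll": 0, "gripper": 85}
    - {"x": 0, "y": 0, "z": 16, "roll": 0, "gripper": 85}
    - {"x": 0, "y": 0, "z": 8, "roll": 0, "gripper": 85}
    - {"x": 0, "y": 0, "z": 0, "roll": 0, "gripper": 85}

```text
time: 18.3
position: [0.4043, 0.2069, 0.0701]
orientation: [179.3, -0.8, 156.0]
contact_force: [0.2, -0.2, 0.4]
gripper_width: 0.0849
```

```bash
python3 - <<'E'
from h import *
go(.398,.208,.021)
E
```

```text
shift [ 5.5 -2.2 49.1] roll -0.0 now [0.4043 0.2069 0.0701] ori [179.33  -0.79 156.03] w 0.0849 t 18.3
```

send_rows:
  steps:
    - {"x": 5, "y": -2, "z": 8, "roll": 0, "gripper": 85}
    - {"x": 0, "y": 0, "z": 9, "roll": 0, "gripper": 85}
    - {"x": 1, "y": 0, "z": 9, "roll": 0, "gripper": 85}
    - {"x": 1, "y": 0, "z": 9, "roll": 0, "gripper": 85}
    - {"x": 1, "y": 0, "z": 8, "roll": 0, "gripper": 85}
    - {"x": 0, "y": 0, "z": 0, "roll": 0, "gripper": 85}

```text
time: 18.9
position: [0.3968, 0.2096, 0.0258]
orientation: [179.2, -0.6, 156.0]
contact_force: [0.1, -0.5, 0.2]
gripper_width: 0.0848
```

```bash
python3 - <<'E'
from h import *
go(.398,.208,.021)
E
```

```text
shift [-1.8 -1.1  4.8] roll -0.0 now [0.3968 0.2096 0.0258] ori [179.19  -0.63 156.03] w 0.0848 t 18.9
```

send_rows:
  steps:
    - {"x": -2, "y": -1, "z": 4, "roll": 0, "gripper": 85}
    - {"x": 0, "y": 0, "z": 0, "roll": 0, "gripper": 85}
    - {"x": 0, "y": 0, "z": 0, "roll": 0, "gripper": 30}
    - {"x": 0, "y": 0, "z": 0, "roll": 0, "gripper": 30}
    - {"x": 0, "y": 0, "z": 0, "roll": 0, "gripper": 30}
    - {"x": 0, "y": 0, "z": 0, "roll": 0, "gripper": 30}
    - {"x": 0, "y": 0, "z": 0, "roll": 0, "gripper": 30}
    - {"x": 0, "y": 0, "z": 0, "roll": 0, "gripper": 30}

```text
time: 19.7
position: [0.3993, 0.2081, 0.0222]
orientation: [179.1, -0.6, 156.0]
contact_force: [-0.9, 0.2, -0.7]
gripper_width: 0.0385
```

send_rows:
  steps:
    - {"x": 0, "y": 0, "z": -20, "roll": 0, "gripper": 30}
    - {"x": 0, "y": 0, "z": -35, "roll": 0, "gripper": 30}
    - {"x": 0, "y": 0, "z": -45, "roll": 0, "gripper": 30}
    - {"x": 0, "y": 0, "z": -45, "roll": 0, "gripper": 30}
    - {"x": 0, "y": 0, "z": -45, "roll": 0, "gripper": 30}
    - {"x": 0, "y": 0, "z": -20, "roll": 0, "gripper": 30}
    - {"x": 0, "y": 0, "z": 0, "roll": 0, "gripper": 30}

```text
time: 20.4
position: [0.3977, 0.2036, 0.2385]
orientation: [179.3, -0.8, 156.0]
contact_force: [1.0, 0.3, -0.6]
gripper_width: 0.039
```

```bash
python3 - <<'E'
from h import *
go(.4926,-.4007,.2)
E
```

```text
shift [-332.7 -514.    27.8] roll -0.0 now [0.3977 0.2036 0.2385] ori [179.33  -0.8  156.03] w 0.039 t 20.4
```

send_rows:
  steps:
    - {"x": -26, "y": -40, "z": 0, "roll": 0, "gripper": 30}
    - {"x": -26, "y": -40, "z": 0, "roll": 0, "gripper": 30}
    - {"x": -26, "y": -40, "z": 0, "roll": 0, "gripper": 30}
    - {"x": -26, "y": -40, "z": 0, "roll": 0, "gripper": 30}
    - {"x": -26, "y": -40, "z": 0, "roll": 0, "gripper": 30}
    - {"x": -26, "y": -40, "z": 0, "roll": 0, "gripper": 30}
    - {"x": -26, "y": -40, "z": 0, "roll": 0, "gripper": 30}
    - {"x": -26, "y": -40, "z": 0, "roll": 0, "gripper": 30}

```text
time: 21.2
position: [0.4582, -0.178, 0.2205]
orientation: [179.1, -1.3, 157.0]
contact_force: [1.5, -0.7, -0.2]
gripper_width: 0.0389
```

send_rows:
  steps:
    - {"x": -26, "y": -40, "z": 4, "roll": 0, "gripper": 30}
    - {"x": -26, "y": -40, "z": 4, "roll": 0, "gripper": 30}
    - {"x": -26, "y": -40, "z": 4, "roll": 0, "gripper": 30}
    - {"x": -26, "y": -40, "z": 4, "roll": 0, "gripper": 30}
    - {"x": -10, "y": -20, "z": 4, "roll": 0, "gripper": 30}
    - {"x": 0, "y": 0, "z": 0, "roll": 0, "gripper": 30}
    - {"x": 0, "y": 0, "z": 0, "roll": 0, "gripper": 30}

```text
time: 21.9
position: [0.4878, -0.4003, 0.1771]
orientation: [178.8, -2.2, 156.5]
contact_force: [0.4, 0.9, -0.5]
gripper_width: 0.0387
```

```bash
python3 - <<'E'
from h import *
s,T,o=wrist("w9"); p=o["position"]; uv=px(s,T,(p[0],p[1],p[2]+.012)); print(uv)
circ(s,T,p[2]+.012,.04,uv,win=90)
go(.4926,-.4007,.122)
E
```

```text
(np.float64(317.2360573836226), np.float64(361.24418168969333))
r exp 58.0
[322.         352.          57.06583786] [ 0.4851 -0.3973  0.1891]
[293.         360.          58.02976227] [ 0.4839 -0.4077  0.1891]
shift [-7.1  0.1 54.7] roll -0.0 now [ 0.4876 -0.3999  0.177 ] ori [178.8   -2.21 156.54] w 0.0387 t 21.95
```

send_rows:
  steps:
    - {"x": -8, "y": 0, "z": 6, "roll": 0, "gripper": 30}
    - {"x": 0, "y": 0, "z": 9, "roll": 0, "gripper": 30}
    - {"x": 0, "y": 0, "z": 9, "roll": 0, "gripper": 30}
    - {"x": 0, "y": 0, "z": 9, "roll": 0, "gripper": 30}
    - {"x": 0, "y": 0, "z": 8, "roll": 0, "gripper": 30}
    - {"x": 0, "y": 0, "z": 0, "roll": 0, "gripper": 30}

```text
time: 22.55
position: [0.4951, -0.3957, 0.1326]
orientation: [178.7, -2.3, 156.9]
contact_force: [0.1, 0.6, -0.6]
gripper_width: 0.0388
```

```bash
python3 - <<'E'
from h import *
go(.4937,-.4012,.122)
E
```

```text
shift [-1.3 -5.8 10.4] roll -0.0 now [ 0.4951 -0.3957  0.1326] ori [178.74  -2.26 156.91] w 0.0388 t 22.55
```

send_rows:
  steps:
    - {"x": -1, "y": -6, "z": 0, "roll": 0, "gripper": 30}
    - {"x": 0, "y": 0, "z": 3, "roll": 0, "gripper": 30}
    - {"x": 0, "y": 0, "z": 3, "roll": 0, "gripper": 30}
    - {"x": 0, "y": 0, "z": 2, "roll": 0, "gripper": 30}
    - {"x": 0, "y": 0, "z": 0, "roll": 0, "gripper": 30}

```text
time: 23.05
position: [0.4934, -0.4026, 0.1246]
orientation: [178.8, -2.2, 156.9]
contact_force: [-0.1, -0.2, -0.9]
gripper_width: 0.039
```

```bash
python3 - <<'E'
from h import *
go(.4937,-.4012,.122);print(manip.observe()["contact_force"])
E
```

```text
shift [0.1 1.4 2.6] roll -0.0 now [ 0.4934 -0.4026  0.1246] ori [178.78  -2.18 156.87] w 0.039 t 23.05
[-0.14220952 -0.16619089 -0.93455162]
```

send_rows:
  steps:
    - {"x": 0, "y": 1, "z": 1, "roll": 0, "gripper": 30}
    - {"x": 0, "y": 0, "z": 1, "roll": 0, "gripper": 30}
    - {"x": 0, "y": 0, "z": 0, "roll": 0, "gripper": 30}
    - {"x": 0, "y": 0, "z": 0, "roll": 0, "gripper": 30}

```text
time: 23.45
position: [0.4939, -0.4016, 0.1228]
orientation: [178.8, -2.1, 156.9]
contact_force: [0.4, 0.5, 0.2]
gripper_width: 0.0385
```

```bash
python3 - <<'E'
from h import *
go(.4937,-.4012,.122);print(manip.observe()["contact_force"])
E
```

```text
shift [0.3 0.3 0.8] roll -0.0 now [ 0.4939 -0.4016  0.1228] ori [178.79  -2.15 156.87] w 0.0385 t 23.45
[0.44603679 0.53690716 0.19042425]
```

send_rows:
  steps:
    - {"x": 0, "y": 0, "z": 0, "roll": 0, "gripper": 45}
    - {"x": 0, "y": 0, "z": 0, "roll": 0, "gripper": 60}
    - {"x": 0, "y": 0, "z": 0, "roll": 0, "gripper": 75}
    - {"x": 0, "y": 0, "z": 0, "roll": 0, "gripper": 75}
    - {"x": 0, "y": 0, "z": -15, "roll": 0, "gripper": 75}
    - {"x": 0, "y": 0, "z": -30, "roll": 0, "gripper": 85}
    - {"x": 0, "y": 0, "z": -35, "roll": 0, "gripper": 85}
    - {"x": 0, "y": 0, "z": -10, "roll": 0, "gripper": 85}

```text
time: 24.25
position: [0.4952, -0.4035, 0.2131]
orientation: [178.7, -2.4, 156.9]
contact_force: [1.4, -0.5, 1.2]
gripper_width: 0.0853
```

```bash
python3 - <<'E'
from h import *
s,T,o=wrist("w10")
for p in ((.4926,-.4007,.134),(.4926,-.4007,.1),(.492,-.4015,.056)): print(px(s,T,p))
u,v=map(int,px(s,T,(.4926,-.4007,.134))); print(u,v); cv2.imwrite("pics/c10.png",cv2.resize(s["color"][v-110:v+60,u-100:u+100],None,fx=3.5,fy=3.5))
go(.462,-.085,.22)
E
```

```text
(np.float64(316.51402353090083), np.float64(265.84726842077555))
(np.float64(315.4657480364829), np.float64(248.83244220608188))
(np.float64(313.1617670116321), np.float64(232.05883721303897))
316 265
shift [155.8 279.9   6.2] roll -0.0 now [ 0.4953 -0.4036  0.2132] ori [178.68  -2.41 156.88] w 0.0852 t 24.3
```

View pics/c10.png

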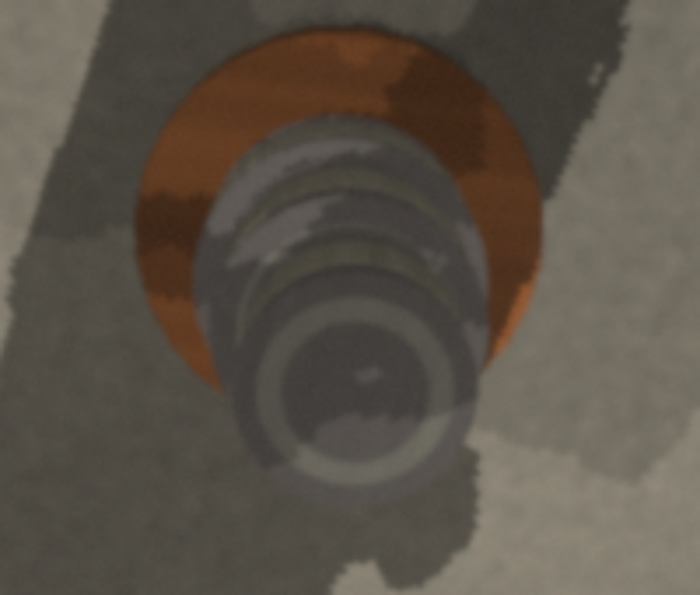

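send_rows:
  steps:
    - {"x": 2, "y": 42, "z": 0, "roll": 0, "gripper": 85}
    - {"x": 2, "y": 42, "z": 0, "roll": 0, "gripper": 85}
    - {"x": 2, "y": 42, "z": 0, "roll": 0, "gripper": 85}
    - {"x": 2, "y": 42, "z": 0, "roll": 0, "gripper": 85}
    - {"x": 2, "y": 42, "z": 0, "roll": 0, "gripper": 85}
    - {"x": 2, "y": 42, "z": 0, "roll": 0, "gripper": 85}
    - {"x": 2, "y": 42, "z": 0, "roll": 0, "gripper": 85}
    - {"x": 2, "y": 42, "z": 0, "roll": 0, "gripper": 85}

```text
time: 25.1
position: [0.614, -0.084, 0.2119]
orientation: [178.8, -2.8, 156.2]
contact_force: [0.5, -0.6, -0.3]
gripper_width: 0.0851
```

send_rows:
  steps:
    - {"x": 2, "y": 42, "z": 0, "roll": 0, "gripper": 85}
    - {"x": 2, "y": 38, "z": 0, "roll": 0, "gripper": 85}
    - {"x": 0, "y": 0, "z": 0, "roll": 0, "gripper": 85}
    - {"x": 0, "y": 0, "z": 0, "roll": 0, "gripper": 85}

```text
time: 25.5
position: [0.6428, 0.0005, 0.208]
orientation: [178.8, -3.2, 156.6]
contact_force: [0.6, 0.4, -0.7]
gripper_width: 0.0848
```

```bash
python3 - <<'E'
from h import *
s,T,o=wrist("w11"); board(s,T); go(.462,-.085,.2)
for z in(.045,):
    hsv=cv2.cvtColor(s["color"],cv2.COLOR_BGR2HSV)
    m=cv2.inRange(hsv,(0,0,140),(179,60,255))
    for c in cv2.findContours(m,0,1)[0]:
        if cv2.contourArea(c)>700: print(c.reshape(-1,2).mean(0),[np.round(q,1) for q in cv2.minAreaRect(np.float32(cast(s,c.reshape(-1,2),z,T)[:,:2]*1000))])
E
```

```text
px [301. 229.] circ [array([640.9,  -8.5]), np.float64(65.9)] ell [array([640.7,  -8.3]), array([111.3, 111.7]), np.float64(31.1)] rect [array([640.9,  -8.4]), array([95.2, 96. ]), np.float64(33.4)]
shift [ 131.2 -150.4   12. ] roll -0.0 now [6.426e-01 4.000e-04 2.079e-01] ori [178.77  -3.19 156.6 ] w 0.0851 t 25.55
[375.49640288 403.52517986] [array([8.163e+02, 5.000e-01]), array([58.2, 89.4]), np.float64(0.0)]
[603.83397683  86.1969112 ] [array([625.1, 231.5]), array([55.7, 63.1]), np.float64(78.8)]
```

View pics/w11.png

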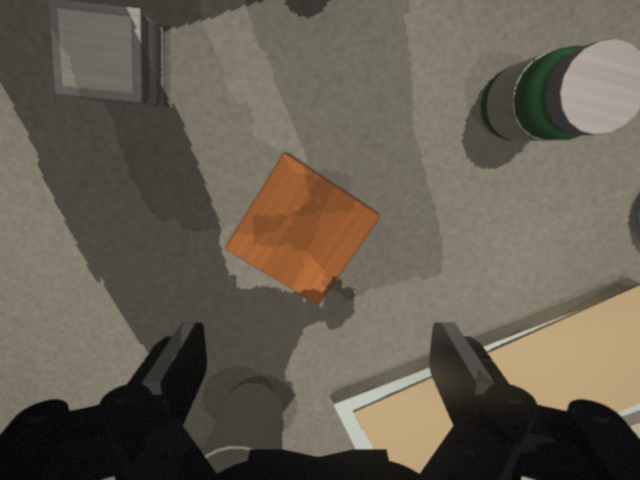

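send_rows:
  steps:
    - {"x": 26, "y": -30, "z": 4, "roll": 0, "gripper": 85}
    - {"x": 26, "y": -30, "z": 4, "roll": 0, "gripper": 85}
    - {"x": 26, "y": -30, "z": 4, "roll": 0, "gripper": 85}
    - {"x": 26, "y": -30, "z": 4, "roll": 0, "gripper": 85}
    - {"x": 26, "y": -30, "z": 4, "roll": 0, "gripper": 85}
    - {"x": 0, "y": 0, "z": 10, "roll": 0, "gripper": 85}
    - {"x": 0, "y": 0, "z": 0, "roll": 0, "gripper": 85}
    - {"x": 0, "y": 0, "z": 0, "roll": 0, "gripper": 85}

```text
time: 26.35
position: [0.4517, -0.094, 0.1758]
orientation: [178.9, -3.4, 155.8]
contact_force: [0.4, -0.9, 0.9]
gripper_width: 0.0848
```

```bash
cat >> h.py <<'E'
def sq(s,T,z,v=130,S=60,name=None,minA=900):
    hsv=cv2.cvtColor(s["color"],cv2.COLOR_BGR2HSV); m=cv2.inRange(hsv,(0,0,v),(179,S,255))
    if name: cv2.imwrite(f"pics/{name}.png",m)
    for c in cv2.findContours(m,0,1)[0]:
        if cv2.contourArea(c)>minA: print(c.reshape(-1,2).mean(0).round(),[np.round(q,1) for q in cv2.minAreaRect(np.float32(cast(s,cv2.convexHull(c).reshape(-1,2),z,T)[:,:2]*1000))])
E
python3 - <<'E'
from h import *
s,T,o=wrist("w12"); print(px(s,T,(.462,-.085,.045)))
for S in (60,30,20): 
  for v in (110,140,170): print(S,v); sq(s,T,.045,v,S)
go(.462,-.085,.2)
E
```

```text
(np.float64(331.34851787386464), np.float64(257.3873861583771))
60 110
[237. 104.] [array([345.6, -98.8]), array([49.2, 48.4]), np.float64(82.7)]
[384.  84.] [array([372.3,  -9.2]), array([49.3, 40.5]), np.float64(77.5)]
[450. 220.] [array([503.5, -14.4]), array([287.4, 344.1]), np.float64(75.7)]
[ 53. 209.] [array([ 376.4, -233.9]), array([107. , 276.5]), np.float64(54.1)]
60 140
[336. 257.] [array([464.1, -82.3]), array([59.6, 59.2]), np.float64(61.2)]
[386.  88.] [array([373.6,  -9.1]), array([49.4, 38. ]), np.float64(81.3)]
60 170
[334. 260.] [array([465.4, -85.1]), array([53.2, 52.7]), np.float64(60.5)]
[386.  88.] [array([373.9,  -9.1]), array([49.4, 37.5]), np.float64(81.3)]
30 110
[338. 259.] [array([464. , -82.1]), array([60.2, 60.3]), np.float64(60.9)]
[236. 104.] [array([345.7, -99.2]), array([48.5, 48.2]), np.float64(65.7)]
[386.  88.] [array([373.4,  -8.9]), array([48.7, 38.1]), np.float64(81.9)]
30 140
[337. 258.] [array([464.1, -82.2]), array([59.2, 59.1]), np.float64(61.2)]
[386.  88.] [array([373.7,  -8.9]), array([48.7, 37.5]), np.float64(82.1)]
30 170
[340. 259.] [array([465.4, -85.1]), array([53.2, 52.7]), np.float64(60.5)]
[386.  88.] [array([373.8,  -9. ]), array([48.7, 37.2]), np.float64(81.3)]
20 110
[386.  88.] [array([373.6,  -9. ]), array([48.2, 37.3]), np.float64(82.4)]
20 140
[386.  88.] [array([373.6,  -9. ]), array([48.2, 37.3]), np.float64(82.4)]
20 170
[386.  88.] [array([373.9,  -9. ]), array([48.2, 36.7]), np.float64(82.4)]
shift [ -4.1  12.7 -24.3] roll -0.0 now [ 0.452  -0.0939  0.1757] ori [178.9   -3.39 155.84] w 0.0848 t 26.4
```

View pics/w12.png

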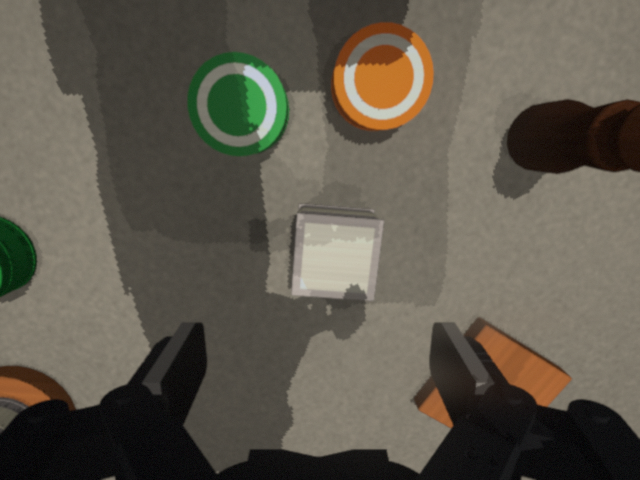

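send_rows:
  steps:
    - {"x": -6, "y": 15, "z": 10, "roll": 0.084, "gripper": 85}
    - {"x": 0, "y": 0, "z": 20, "roll": 0, "gripper": 85}
    - {"x": 0, "y": 0, "z": 20, "roll": 0, "gripper": 85}
    - {"x": 0, "y": 0, "z": 20, "roll": 0, "gripper": 85}
    - {"x": 0, "y": 0, "z": 15, "roll": 0, "gripper": 85}
    - {"x": 0, "y": 0, "z": 0, "roll": 0, "gripper": 85}
    - {"x": 0, "y": 0, "z": 0, "roll": 0, "gripper": 85}

```text
time: 27.1
position: [0.4701, -0.0785, 0.0901]
orientation: [179.1, -3.0, 151.2]
contact_force: [-0.2, 0.0, -0.5]
gripper_width: 0.085
```

```bash
python3 - <<'E'
from h import *
go(.4642,-.0824,.027,151)
E
```

```text
shift [-0.  -7.3 63. ] roll 0.003 now [ 0.4701 -0.0785  0.0901] ori [179.08  -2.98 151.16] w 0.085 t 27.1
```

send_rows:
  steps:
    - {"x": 0, "y": -7, "z": 6, "roll": 0, "gripper": 85}
    - {"x": 0, "y": 0, "z": 9, "roll": 0, "gripper": 85}
    - {"x": 0, "y": 0, "z": 9, "roll": 0, "gripper": 85}
    - {"x": 0, "y": 0, "z": 9, "roll": 0, "gripper": 85}
    - {"x": 0, "y": 0, "z": 9, "roll": 0, "gripper": 85}
    - {"x": 0, "y": 0, "z": 9, "roll": 0, "gripper": 85}
    - {"x": 0, "y": 0, "z": 0, "roll": 0, "gripper": 85}

```text
time: 27.8
position: [0.4668, -0.0838, 0.0368]
orientation: [179.0, -2.7, 151.2]
contact_force: [0.3, -0.1, -0.0]
gripper_width: 0.0854
```

```bash
python3 - <<'E'
from h import *
go(.4642,-.0824,.027,151)
E
```

```text
shift [ 2.4 -0.2  9.9] roll 0.003 now [ 0.4668 -0.0838  0.0368] ori [179.05  -2.74 151.18] w 0.0854 t 27.8
```

send_rows:
  steps:
    - {"x": 2, "y": 0, "z": 5, "roll": 0, "gripper": 85}
    - {"x": 0, "y": 0, "z": 4, "roll": 0, "gripper": 85}
    - {"x": 0, "y": 0, "z": 0, "roll": 0, "gripper": 85}
    - {"x": 0, "y": 0, "z": 0, "roll": 0, "gripper": 50}
    - {"x": 0, "y": 0, "z": 0, "roll": 0, "gripper": 50}
    - {"x": 0, "y": 0, "z": 0, "roll": 0, "gripper": 50}
    - {"x": 0, "y": 0, "z": 0, "roll": 0, "gripper": 50}
    - {"x": 0, "y": 0, "z": 0, "roll": 0, "gripper": 50}

```text
time: 28.6
position: [0.4648, -0.0825, 0.0276]
orientation: [179.1, -2.7, 151.2]
contact_force: [-0.1, -0.8, -2.1]
gripper_width: 0.0594
```

```bash
python3 - <<'E'
from h import *
go(.6409,-.0084,.12,123.4)
E
```

```text
shift [-114.1  151.4  -95.4] roll 0.485 now [ 0.4648 -0.0825  0.0276] ori [179.06  -2.7  151.19] w 0.0594 t 28.6
```

send_rows:
  steps:
    - {"x": 0, "y": 0, "z": -20, "roll": 0, "gripper": 50}
    - {"x": 0, "y": 0, "z": -30, "roll": 0, "gripper": 50}
    - {"x": 0, "y": 0, "z": -30, "roll": 0, "gripper": 50}
    - {"x": 0, "y": 0, "z": -20, "roll": 0, "gripper": 50}
    - {"x": 0, "y": 0, "z": 0, "roll": 0.12, "gripper": 50}
    - {"x": 0, "y": 0, "z": 0, "roll": 0.12, "gripper": 50}
    - {"x": 0, "y": 0, "z": 0, "roll": 0.12, "gripper": 50}
    - {"x": 0, "y": 0, "z": 0, "roll": 0.12, "gripper": 50}

```text
time: 29.4
position: [0.4666, -0.0857, 0.1302]
orientation: [-179.4, -3.0, 122.6]
contact_force: [-0.7, 0.7, -2.8]
gripper_width: 0.0592
```

```bash
python3 - <<'E'
from h import *
go(.6409,-.0084,.12,123.4)
E
```

```text
shift [-29.4 188.5   6.7] roll -0.013 now [ 0.4666 -0.0857  0.1302] ori [-179.41   -3.01  122.64] w 0.0592 t 29.4
```

send_rows:
  steps:
    - {"x": -6, "y": 38, "z": 0, "roll": -0.012, "gripper": 50}
    - {"x": -6, "y": 38, "z": 0, "roll": 0, "gripper": 50}
    - {"x": -6, "y": 38, "z": 0, "roll": 0, "gripper": 50}
    - {"x": -6, "y": 38, "z": 0, "roll": 0, "gripper": 50}
    - {"x": -6, "y": 35, "z": 0, "roll": 0, "gripper": 50}
    - {"x": 0, "y": 0, "z": 10, "roll": 0, "gripper": 50}
    - {"x": 0, "y": 0, "z": 0, "roll": 0, "gripper": 50}
    - {"x": 0, "y": 0, "z": 0, "roll": 0, "gripper": 50}

```text
time: 30.2
position: [0.6419, -0.0052, 0.1116]
orientation: [-179.1, -3.3, 123.0]
contact_force: [0.2, -0.2, -1.6]
gripper_width: 0.0596
```

```bash
python3 - <<'E'
from h import *
go(.6409,-.0084,.0456,123.4)
E
```

```text
shift [-5.9 -1.6 65.8] roll -0.007 now [ 0.6419 -0.0052  0.1116] ori [-179.13   -3.27  123.02] w 0.0596 t 30.2
```

send_rows:
  steps:
    - {"x": -6, "y": -2, "z": 6, "roll": -0.007, "gripper": 50}
    - {"x": 0, "y": 0, "z": 9, "roll": 0, "gripper": 50}
    - {"x": 0, "y": 0, "z": 9, "roll": 0, "gripper": 50}
    - {"x": 0, "y": 0, "z": 9, "roll": 0, "gripper": 50}
    - {"x": 0, "y": 0, "z": 9, "roll": 0, "gripper": 50}
    - {"x": 0, "y": 0, "z": 9, "roll": 0, "gripper": 50}
    - {"x": 0, "y": 0, "z": 0, "roll": 0, "gripper": 50}

```text
time: 30.9
position: [0.6374, -0.0118, 0.0564]
orientation: [-179.0, -3.4, 123.2]
contact_force: [-0.1, 0.5, -3.1]
gripper_width: 0.0593
```

```bash
python3 - <<'E'
from h import *
go(.6409,-.0084,.0456,123.4)
E
```

```text
shift [ 0.3  5.  10.8] roll -0.003 now [ 0.6374 -0.0118  0.0564] ori [-179.04   -3.36  123.24] w 0.0593 t 30.9
```

send_rows:
  steps:
    - {"x": 0, "y": 5, "z": 3, "roll": 0, "gripper": 50}
    - {"x": 0, "y": 0, "z": 3, "roll": 0, "gripper": 50}
    - {"x": 0, "y": 0, "z": 2, "roll": 0, "gripper": 50}
    - {"x": 0, "y": 0, "z": 0, "roll": 0, "gripper": 50}

```text
time: 31.3
position: [0.6422, -0.0081, 0.0479]
orientation: [-179.1, -3.3, 123.3]
contact_force: [0.0, -0.6, -3.0]
gripper_width: 0.0591
```

```bash
python3 - <<'E'
from h import *
go(.6409,-.0084,.0456,123.4);print(manip.observe()["contact_force"])
E
```

```text
shift [ 0.4 -1.2  2.4] roll -0.002 now [ 0.6422 -0.0081  0.0479] ori [-179.08   -3.33  123.27] w 0.0591 t 31.3
[ 2.20797747e-04 -6.22527445e-01 -2.98641271e+00]
```

send_rows:
  steps:
    - {"x": 0, "y": -1, "z": 1, "roll": 0, "gripper": 50}
    - {"x": 0, "y": 0, "z": 1, "roll": 0, "gripper": 50}
    - {"x": 0, "y": 0, "z": 0, "roll": 0, "gripper": 50}
    - {"x": 0, "y": 0, "z": 0, "roll": 0, "gripper": 50}

```text
time: 31.7
position: [0.6417, -0.0088, 0.0469]
orientation: [-179.1, -3.3, 123.3]
contact_force: [0.2, 0.4, -1.7]
gripper_width: 0.0593
```

```bash
python3 - <<'E'
from h import *
go(.6409,-.0084,.0456,123.4);print(manip.observe()["contact_force"])
E
```

```text
shift [ 0.7 -0.4  1.4] roll -0.002 now [ 0.6417 -0.0088  0.0469] ori [-179.14   -3.27  123.28] w 0.0593 t 31.7
[ 0.23918927  0.40843831 -1.65515389]
```

send_rows:
  steps:
    - {"x": 0, "y": 0, "z": 0, "roll": 0, "gripper": 65}
    - {"x": 0, "y": 0, "z": 0, "roll": 0, "gripper": 75}
    - {"x": 0, "y": 0, "z": 0, "roll": 0, "gripper": 85}
    - {"x": 0, "y": 0, "z": 0, "roll": 0, "gripper": 85}
    - {"x": 0, "y": 0, "z": -15, "roll": 0, "gripper": 85}
    - {"x": 0, "y": 0, "z": -35, "roll": 0, "gripper": 85}
    - {"x": 0, "y": 0, "z": -40, "roll": 0, "gripper": 85}
    - {"x": 0, "y": 0, "z": -40, "roll": 0, "gripper": 85}

```text
time: 32.5
position: [0.6437, -0.0133, 0.1742]
orientation: [-178.6, -3.7, 123.3]
contact_force: [0.3, 0.2, 0.4]
gripper_width: 0.0853
```

```bash
python3 - <<'E'
from h import *
s,T,o=wrist("w13"); print(px(s,T,(.6409,-.0084,.063)))
board(s,T)
for S,v in ((60,110),(60,140),(30,110),(30,140),(30,170)): print(S,v); sq(s,T,.063,v,S)
go(.515,.40,.2)
E
```

```text
(np.float64(321.33909701185866), np.float64(250.74135400204764))
px [323. 222.] circ [array([641.3,  -8.5]), np.float64(66.0)] ell [array([644.1, -12.7]), array([ 98.6, 121.6]), np.float64(33.5)] rect [array([641.1,  -8.2]), array([94.9, 94.7]), np.float64(33.4)]
px [21. 32.] circ [array([393.5,  -5.6]), np.float64(27.9)] ell [array([393.9,  -4.2]), array([34.5, 50.7]), np.float64(4.3)] rect [array([396.2,  -4.5]), array([34. , 48.2]), np.float64(21.7)]
60 110
[226. 436.] [array([ 656.5, -161.9]), array([50.3, 61.5]), np.float64(61.2)]
[ 47. 359.] [array([ 539.4, -183.1]), array([ 97.1, 127.3]), np.float64(21.4)]
[326. 256.] [array([647.4,  -9.4]), array([67.9, 69.3]), np.float64(33.6)]
[564. 272.] [array([777.5,  62.8]), array([ 11.4, 145.8]), np.float64(3.1)]
[201. 185.] [array([565.3, -14.2]), array([ 73.6, 134.4]), np.float64(81.9)]
[459. 177.] [array([726.4,  65.4]), array([180.4, 311.9]), np.float64(47.6)]
60 140
[323. 249.] [array([641.3,  -7.8]), array([59.1, 58.9]), np.float64(33.0)]
[564. 272.] [array([777.6,  62.9]), array([ 10.6, 144.7]), np.float64(3.0)]
30 110
[554. 285.] [array([780.8,  53.5]), array([ 10.2, 125.1]), np.float64(0.5)]
[323. 248.] [array([641.1,  -7.4]), array([57.9, 59.3]), np.float64(33.1)]
30 140
[318. 278.] [array([649.5, -20.5]), array([57.6, 26.9]), np.float64(33.9)]
[554. 285.] [array([778.8,  53.3]), array([ 10.1, 125.3]), np.float64(2.5)]
[324. 226.] [array([632.4,   6.1]), array([58.1, 26.1]), np.float64(31.9)]
30 170
[327. 225.] [array([633.5,   4.6]), array([47.8, 18.1]), np.float64(33.6)]
[554. 285.] [array([778.1,  53.6]), array([  9.5, 124.7]), np.float64(3.0)]
shift [418.9 116.8   4.6] roll -0.0 now [ 0.6471 -0.014   0.1823] ori [-179.11   -3.31  123.28] w 0.085 t 32.55
```

send_rows:
  steps:
    - {"x": 20, "y": 6, "z": -25, "roll": 0, "gripper": 85}
    - {"x": 42, "y": 12, "z": -20, "roll": 0, "gripper": 85}
    - {"x": 42, "y": 12, "z": -5, "roll": 0, "gripper": 85}
    - {"x": 42, "y": 12, "z": -5, "roll": 0, "gripper": 85}
    - {"x": 42, "y": 12, "z": 0, "roll": 0, "gripper": 85}
    - {"x": 42, "y": 12, "z": 0, "roll": 0, "gripper": 85}
    - {"x": 42, "y": 12, "z": 0, "roll": 0, "gripper": 85}
    - {"x": 42, "y": 12, "z": 0, "roll": 0, "gripper": 85}

```text
time: 33.35
position: [0.5567, 0.2997, 0.2607]
orientation: [-179.8, -2.9, 122.6]
contact_force: [-0.1, 0.6, 0.2]
gripper_width: 0.0851
```

send_rows:
  steps:
    - {"x": 42, "y": 12, "z": 0, "roll": 0, "gripper": 85}
    - {"x": 42, "y": 12, "z": 0, "roll": 0, "gripper": 85}
    - {"x": 20, "y": 5, "z": 20, "roll": 0, "gripper": 85}
    - {"x": 0, "y": 0, "z": 20, "roll": 0, "gripper": 85}
    - {"x": 0, "y": 0, "z": 0, "roll": 0, "gripper": 85}
    - {"x": 0, "y": 0, "z": 0, "roll": 0, "gripper": 85}

```text
time: 33.95
position: [0.5192, 0.4165, 0.2266]
orientation: [179.9, -2.9, 123.2]
contact_force: [0.0, -0.6, 0.4]
gripper_width: 0.0852
```

```bash
python3 - <<'E'
from h import *
s,T,o=wrist("w14"); print(px(s,T,(.515,.40,.05)))
for S,v in ((60,110),(60,140),(30,110),(30,140),(30,170)): print(S,v); sq(s,T,.05,v,S)
go(.515,.40,.15)
E
```

```text
(np.float64(300.9160127731308), np.float64(246.76887756297134))
60 110
[40. 70.] [array([284. , 409.4]), array([100. ,  25.8]), np.float64(64.8)]
[326. 187.] [array([548.2, 427.2]), array([535.9, 390.7]), np.float64(14.0)]
60 140
[310. 240.] [array([516.7, 410. ]), array([41.9, 40.9]), np.float64(33.1)]
[42. 72.] [array([292.2, 412. ]), array([85.3, 18.9]), np.float64(57.1)]
30 110
[310. 237.] [array([516.6, 410.3]), array([43.5, 43.3]), np.float64(33.1)]
[39. 76.] [array([286. , 408.3]), array([99.8, 21.3]), np.float64(64.8)]
30 140
[308. 237.] [array([516.7, 410. ]), array([41.9, 40.9]), np.float64(33.1)]
[42. 72.] [array([292.2, 412. ]), array([85.3, 18.9]), np.float64(57.1)]
30 170
shift [-15.1 -12.6  75.8] roll -0.0 now [0.5193 0.4162 0.2265] ori [179.88  -2.92 123.14] w 0.085 t 34.0
```

send_rows:
  steps:
    - {"x": -8, "y": -6, "z": 15, "roll": 0, "gripper": 85}
    - {"x": 0, "y": 0, "z": 25, "roll": 0, "gripper": 85}
    - {"x": 0, "y": 0, "z": 30, "roll": 0, "gripper": 85}
    - {"x": 0, "y": 0, "z": 30, "roll": 0, "gripper": 85}
    - {"x": 0, "y": 0, "z": 20, "roll": 0, "gripper": 85}
    - {"x": 0, "y": 0, "z": 10, "roll": 0, "gripper": 85}
    - {"x": 0, "y": 0, "z": 0, "roll": 0, "gripper": 85}

```text
time: 34.7
position: [0.5246, 0.4084, 0.1023]
orientation: [179.0, -2.8, 122.6]
contact_force: [-0.1, -0.1, 0.1]
gripper_width: 0.0849
```

```bash
python3 - <<'E'
from h import *
go(.5167,.41,.027,123.1)
s,T,o=wrist("w15"); print(px(s,T,(.5167,.41,.05)))
for S,v in ((60,140),(30,110),(30,140)): print(S,v); sq(s,T,.05,v,S)
E
```

```text
shift [ 1.9 -7.2 75.4] roll -0.009 now [0.5246 0.4084 0.1023] ori [179.    -2.84 122.57] w 0.0849 t 34.7
(np.float64(302.86239012965586), np.float64(280.71452586195005))
60 140
[305. 272.] [array([516.9, 412.6]), array([38.5, 38.8]), np.float64(33.1)]
30 110
[303. 277.] [array([516.2, 410.7]), array([43.2, 43.1]), np.float64(33.3)]
30 140
[307. 278.] [array([517. , 412.8]), array([35. , 41.1]), np.float64(28.0)]
```

send_rows:
  steps:
    - {"x": 2, "y": -7, "z": 6, "roll": -0.009, "gripper": 85}
    - {"x": 0, "y": 0, "z": 9, "roll": 0, "gripper": 85}
    - {"x": 0, "y": 0, "z": 9, "roll": 0, "gripper": 85}
    - {"x": 0, "y": 0, "z": 9, "roll": 0, "gripper": 85}
    - {"x": 0, "y": 0, "z": 9, "roll": 0, "gripper": 85}
    - {"x": 0, "y": 0, "z": 9, "roll": 0, "gripper": 85}
    - {"x": 0, "y": 0, "z": 9, "roll": 0, "gripper": 85}
    - {"x": 0, "y": 0, "z": 0, "roll": 0, "gripper": 85}

```text
time: 35.55
position: [0.5196, 0.411, 0.0426]
orientation: [178.5, -2.8, 123.1]
contact_force: [-0.2, 0.1, -0.2]
gripper_width: 0.085
```

```bash
python3 - <<'E'
from h import *
go(.5165,.4103,.028,123.1)
E
```

```text
shift [ 0.4 -3.3 14.6] roll 0.001 now [0.5196 0.411  0.0426] ori [178.51  -2.8  123.13] w 0.085 t 35.55
```

send_rows:
  steps:
    - {"x": 0, "y": -3, "z": 7, "roll": 0, "gripper": 85}
    - {"x": 0, "y": 0, "z": 7, "roll": 0, "gripper": 85}
    - {"x": 0, "y": 0, "z": 0, "roll": 0, "gripper": 85}
    - {"x": 0, "y": 0, "z": 0, "roll": 0, "gripper": 35}
    - {"x": 0, "y": 0, "z": 0, "roll": 0, "gripper": 35}
    - {"x": 0, "y": 0, "z": 0, "roll": 0, "gripper": 35}
    - {"x": 0, "y": 0, "z": 0, "roll": 0, "gripper": 35}
    - {"x": 0, "y": 0, "z": 0, "roll": 0, "gripper": 35}

```text
time: 36.35
position: [0.5173, 0.4103, 0.0283]
orientation: [178.4, -2.8, 123.1]
contact_force: [0.1, 0.3, -1.7]
gripper_width: 0.0434
```

send_rows:
  steps:
    - {"x": 0, "y": 0, "z": 0, "roll": 0, "gripper": 35}

```text
time: 36.45
position: [0.5173, 0.4103, 0.0282]
orientation: [178.4, -2.8, 123.1]
contact_force: [-0.2, -0.4, -2.6]
gripper_width: 0.0434
```

send_rows:
  steps:
    - {"x": 0, "y": 0, "z": -20, "roll": 0, "gripper": 35}
    - {"x": 0, "y": 0, "z": -40, "roll": 0, "gripper": 35}
    - {"x": 0, "y": 0, "z": -45, "roll": 0, "gripper": 35}
    - {"x": 0, "y": 0, "z": -45, "roll": 0, "gripper": 35}
    - {"x": 0, "y": 0, "z": -45, "roll": 0, "gripper": 35}
    - {"x": 0, "y": 0, "z": -20, "roll": 0, "gripper": 35}
    - {"x": 0, "y": 0, "z": 0, "roll": 0, "gripper": 35}

```text
time: 37.15
position: [0.5161, 0.3967, 0.2467]
orientation: [178.9, -2.8, 123.1]
contact_force: [-0.2, 0.1, -2.2]
gripper_width: 0.0435
```

```bash
python3 - <<'E'
from h import *
go(.6412,-.0078,.2,123.2)
E
```

```text
shift [-408.9 -116.7   24.5] roll -0.001 now [0.5161 0.3967 0.2467] ori [178.94  -2.81 123.12] w 0.0435 t 37.15
```

send_rows:
  steps:
    - {"x": -41, "y": -12, "z": 0, "roll": 0, "gripper": 35}
    - {"x": -41, "y": -12, "z": 0, "roll": 0, "gripper": 35}
    - {"x": -41, "y": -12, "z": 0, "roll": 0, "gripper": 35}
    - {"x": -41, "y": -12, "z": 0, "roll": 0, "gripper": 35}
    - {"x": -41, "y": -12, "z": 0, "roll": 0, "gripper": 35}
    - {"x": -41, "y": -12, "z": 0, "roll": 0, "gripper": 35}
    - {"x": -41, "y": -12, "z": 0, "roll": 0, "gripper": 35}
    - {"x": -41, "y": -12, "z": 0, "roll": 0, "gripper": 35}

```text
time: 37.95
position: [0.6132, 0.0659, 0.2136]
orientation: [179.5, -3.3, 123.8]
contact_force: [0.2, 0.1, -1.4]
gripper_width: 0.0438
```

send_rows:
  steps:
    - {"x": -41, "y": -12, "z": 5, "roll": 0, "gripper": 35}
    - {"x": -30, "y": -8, "z": 15, "roll": 0, "gripper": 35}
    - {"x": 0, "y": 0, "z": 20, "roll": 0, "gripper": 35}
    - {"x": 0, "y": 0, "z": 20, "roll": 0, "gripper": 35}
    - {"x": 0, "y": 0, "z": 0, "roll": 0, "gripper": 35}
    - {"x": 0, "y": 0, "z": 0, "roll": 0, "gripper": 35}

```text
time: 38.55
position: [0.6316, -0.0115, 0.1344]
orientation: [-179.8, -3.8, 123.2]
contact_force: [0.3, -0.2, -0.8]
gripper_width: 0.044
```

```bash
python3 - <<'E'
from h import *
go(.6412,-.0078,.0912,123.2)
E
```

```text
shift [-5.  10.2 42.9] roll -0.0 now [ 0.6316 -0.0115  0.1344] ori [-179.8    -3.76  123.2 ] w 0.044 t 38.55
```

send_rows:
  steps:
    - {"x": -5, "y": 10, "z": 6, "roll": 0, "gripper": 35}
    - {"x": 0, "y": 0, "z": 9, "roll": 0, "gripper": 35}
    - {"x": 0, "y": 0, "z": 9, "roll": 0, "gripper": 35}
    - {"x": 0, "y": 0, "z": 7, "roll": 0, "gripper": 35}
    - {"x": 0, "y": 0, "z": 0, "roll": 0, "gripper": 35}

```text
time: 39.05
position: [0.6435, -0.0066, 0.1021]
orientation: [-179.9, -3.7, 123.4]
contact_force: [0.1, -0.7, -1.4]
gripper_width: 0.0436
```

```bash
cat > p.py <<'E'
from h import *
G=Ttool(dict(position=[.5173,.4103,.0282],orientation=[178.4,-2.8,123.1])); o=manip.observe()
R=Ttool(o)@np.linalg.inv(G); b=(R@[.5165,.4105,0,1])[:3]; c=[(R@[.5165+.0311*np.cos(a),.4105+.0311*np.sin(a),0,1])[2] for a in np.radians(33.1+45+90*np.arange(4))]
print("bottom",b.round(4),"corner z",np.round(c,4),"tilt",np.degrees(np.arccos(R[2,2])).round(2),o["contact_force"].round(2))
p=o["position"]+np.array([.6412,-.0078,.063])-b; go(*p,123.2,o)
E
python3 p.py
```

```text
bottom [ 0.6418 -0.0065  0.0739] corner z [0.0736 0.0749 0.0742 0.073 ] tilt 1.87 [ 0.09 -0.68 -1.42]
shift [-1.5 -1.2 10.9] roll 0.003 now [ 0.6435 -0.0066  0.1021] ori [-179.93   -3.66  123.37] w 0.0436 t 39.05
```

send_rows:
  steps:
    - {"x": -1, "y": -1, "z": 4, "roll": 0, "gripper": 35}
    - {"x": 0, "y": 0, "z": 3, "roll": 0, "gripper": 35}
    - {"x": 0, "y": 0, "z": 1, "roll": 0, "gripper": 35}
    - {"x": 0, "y": 0, "z": 0, "roll": 0, "gripper": 35}

```text
time: 39.45
position: [0.643, -0.0075, 0.0941]
orientation: [-180.0, -3.6, 123.4]
contact_force: [-0.3, -0.7, -1.3]
gripper_width: 0.0437
```

```bash
python3 p.py
```

```text
bottom [ 0.6413 -0.0074  0.0659] corner z [0.0656 0.0669 0.0662 0.065 ] tilt 1.82 [-0.29 -0.7  -1.34]
shift [-0.5 -0.3  2.9] roll 0.003 now [ 0.643  -0.0075  0.0941] ori [-179.97   -3.62  123.38] w 0.0437 t 39.45
```

send_rows:
  steps:
    - {"x": 0, "y": 0, "z": 1, "roll": 0.003, "gripper": 35}
    - {"x": 0, "y": 0, "z": 1, "roll": 0, "gripper": 35}
    - {"x": 0, "y": 0, "z": 0, "roll": 0, "gripper": 35}
    - {"x": 0, "y": 0, "z": 0, "roll": 0, "gripper": 35}

```text
time: 39.85
position: [0.6433, -0.0076, 0.0927]
orientation: [180.0, -3.6, 123.2]
contact_force: [0.2, -0.1, -1.0]
gripper_width: 0.0438
```

```bash
python3 p.py
```

```text
bottom [ 0.6417 -0.0075  0.0645] corner z [0.0642 0.0654 0.0648 0.0636] tilt 1.76 [ 0.18 -0.05 -1.03]
shift [-0.1 -0.6  1.5] roll -0.0 now [ 0.6433 -0.0076  0.0927] ori [179.98  -3.57 123.18] w 0.0438 t 39.85
```

send_rows:
  steps:
    - {"x": 0, "y": 0, "z": 1, "roll": 0, "gripper": 35}
    - {"x": 0, "y": 0, "z": 0, "roll": 0, "gripper": 35}
    - {"x": 0, "y": 0, "z": 0, "roll": 0, "gripper": 50}
    - {"x": 0, "y": 0, "z": 0, "roll": 0, "gripper": 60}
    - {"x": 0, "y": 0, "z": 0, "roll": 0, "gripper": 75}
    - {"x": 0, "y": 0, "z": 0, "roll": 0, "gripper": 85}

```text
time: 40.45
position: [0.6441, -0.0076, 0.0927]
orientation: [179.9, -3.5, 123.2]
contact_force: [0.1, -0.0, -0.1]
gripper_width: 0.0846
```

send_rows:
  steps:
    - {"x": 0, "y": 0, "z": 0, "roll": 0, "gripper": 85}
    - {"x": 0, "y": 0, "z": -10, "roll": 0, "gripper": 85}
    - {"x": 0, "y": 0, "z": -30, "roll": 0, "gripper": 85}
    - {"x": 0, "y": 0, "z": -35, "roll": 0, "gripper": 85}
    - {"x": 0, "y": 0, "z": -35, "roll": 0, "gripper": 85}
    - {"x": 0, "y": 0, "z": 0, "roll": 0, "gripper": 85}
    - {"x": 0, "y": 0, "z": 0, "roll": 0, "gripper": 85}

```text
time: 41.15
position: [0.6471, -0.0136, 0.209]
orientation: [179.9, -3.5, 123.2]
contact_force: [-0.5, 0.2, -0.4]
gripper_width: 0.0854
```

```bash
python3 - <<'E'
from h import *
s,T,o=wrist("w16"); print(px(s,T,(.6412,-.0078,.113)),o["position"]); board(s,T)
for S,v in ((60,140),(60,120),(30,110),(30,140)): print(S,v); sq(s,T,.113,v,S)
a=optics.snapshot("scene")["color"][130:330,150:430]; b=optics.snapshot("side")["color"][180:440,230:500]
cv2.imwrite("pics/fin.png",np.hstack([cv2.resize(a,(420,300)),cv2.resize(b,(312,300))]))
u,v=map(int,px(s,T,(.6412,-.0078,.113)))
cv2.imwrite("pics/fin.png",np.vstack([cv2.imread("pics/fin.png"),cv2.resize(s["color"][v-140:v+60,u-240:u+240],(732,300))]))
E
```

```text
(np.float64(313.4003518761372), np.float64(252.9124724542607)) [ 0.64713646 -0.0135717   0.20899421]
px [313. 212.] circ [array([641.3,  -8.4]), np.float64(65.9)] ell [array([643.7, -12.1]), array([ 98.7, 120. ]), np.float64(33.7)] rect [array([641.,  -8.]), array([95.1, 95.3]), np.float64(33.5)]
px [33. 37.] circ [array([382.9,  -6.1]), np.float64(32.2)] ell [array([389.7,  -5.8]), array([39.2, 60.8]), np.float64(173.2)] rect [array([390.6,  -5.6]), array([40.1, 61.4]), np.float64(4.1)]
60 140
[626. 393.] [array([866.4,  18.2]), array([32.6, 70.5]), np.float64(45.3)]
[315. 251.] [array([643.3,  -6.7]), array([42.3, 42.1]), np.float64(33.2)]
[316. 202.] [array([626.1,  16.4]), array([48. , 14.2]), np.float64(33.2)]
[537. 244.] [array([749.2,  67.6]), array([  8.7, 137. ]), np.float64(3.1)]
60 120
[227. 429.] [array([ 665.6, -146.2]), array([41.2, 77.2]), np.float64(81.2)]
[618. 376.] [array([859.6,  19.9]), array([39.8, 84.3]), np.float64(45.3)]
[ 41. 328.] [array([ 533.9, -150.3]), array([ 69. , 100.9]), np.float64(79.5)]
[539. 241.] [array([751.9,  69.5]), array([  9.3, 141.3]), np.float64(0.7)]
[188. 142.] [array([551.5,   6.2]), array([29.7, 76.9]), np.float64(84.7)]
[426. 152.] [array([673.9,  53. ]), array([186.4, 214.6]), np.float64(22.7)]
30 110
[519. 267.] [array([752.6,  51.3]), array([  8.5, 105.4]), np.float64(0.3)]
[314. 239.] [array([637.7,  -1.6]), array([47.3, 58.1]), np.float64(33.2)]
30 140
[323. 240.] [array([640.7,  -2.5]), array([42. , 32.3]), np.float64(33.2)]
[519. 267.] [array([752.5,  51.6]), array([  8.4, 104.9]), np.float64(0.3)]
```

View pics/fin.png

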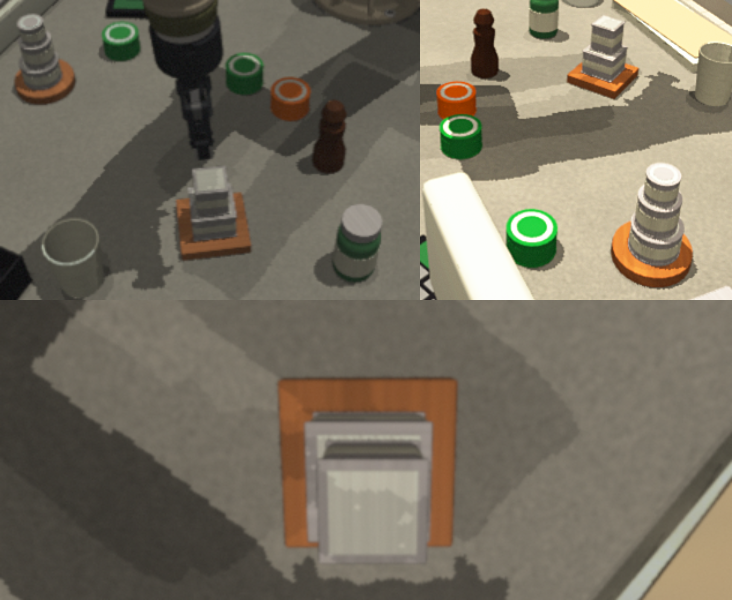

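```bash
python3 -c "
from workcell import manip
print(manip.hand_in())"
```

```text
the job is handed in; nothing more can be done
None
```

I stacked the three round tins on the round board and the two square tins on the square board, each bottom-up, and handed the job in at about 41 s of the 144 s.

- **Round stack:** after each placing, the wrist camera put the tins within about 2 mm of centre. The large tin is about 1.5 mm off the board's centre, the medium about 1 mm off the large, and the small under 1 mm off the medium. These positions were read by eye from enlarged crops, because the automatic circle fit sat about 2 mm high.
- **Square stack:** the large tin is within 1 mm of the board's centre and turned 33.0° against the board's 33.4°. The small tin is turned 33.2° and sits about 2 mm off the large tin along the jaw direction. I left that offset as it was rather than risk gripping it again.
- **Last look:** the scene, side and wrist pictures show both stacks upright. The jar, the mill and the green and orange look-alikes are still standing where they were. The open gripper was clear above the square stack, touching nothing.

The tool had drifted 2–4° off vertical by the end. Tins were therefore lowered tilted by up to about 2° and settled flat when released.

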